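# Nip a shaft block in the checking fixture with the coarse ring

## Robot

A 7-joint arm with a two-finger parallel gripper is mounted at the origin on the work surface. World frame = base frame: x ahead of the robot, y to its left, z up, the work surface at z = 0. Lengths are in m, angles in degrees, forces in N, time in s.
With the tool pointing down it reaches from about 0.4 to 0.85 m from the base axis. Payload 4.4 kg.
Tool frame: the origin (TCP) lies where the fingers leave the gripper's body, on its centre line; the fingertips stand ctrl.finger_overhang ahead of it and the grasp point (between the pads) lies 78 mm ahead of it (ctrl.finger_overhang is the distance from the TCP to the fingertips, in m); z points along the fingers, y is the direction in which the jaws open and shut (so a half turn about z gives the same grasp; the last joint's range is limited). The gripper opens to 94 mm and grips with 3 to 60 N. Pads are 16 mm wide; open, the fingers measure 119 mm over their backs; the gripper's body (75 mm by 177 mm) begins 78 mm behind the grasp point.
Start: joints at [61.146, 36.005, 2.206, 86.941, -1.547, 57.084, -1.146], TCP at [0.276, -0.589, 0.303] pointing down, gripper open.
Joint ranges: [-175.42, 175.42], [-21.48, 121.26], [-71.46, 75.88], [10.55, 141.38], [-63.04, 243.04], [13.31, 113.54], [-168.57, 168.57]. Speed limits (degrees/s): [147.25, 147.25, 180, 180, 180, 180, 180].

## Interface

Orientations are given as [roll, pitch, yaw] about the fixed x, y, z axes, in that order (R = Rz(yaw) Ry(pitch) Rx(roll)).
In Python, from rig import monitor, imaging, workorder, ctrl gives the robot as it stands.
- The arm moves only by the tool play_rows, never from a script. Its argument "increments" is a list of rows, each a list of 3 entries, a list of its own where there are three numbers: the opening, from 0 (shut) to 1 (fully open), then the shift along the tool's x, y, z in cm, then the turn, a rotation vector about the tool's x, y, z in rad. A call has 1 to 8 rows; each row shifts and turns the pose as measured when the row begins, along the tool's axes as they then stand; what a row does not reach is not made up. A row lasts 1/10 s, in which the tool goes at most 50 mm and 8.59 degrees, less where a joint would pass 70% of its speed; a pose out of reach is approached as far as the arm can. A call with a gripper value outside its range is refused whole. The fingers move at their own pace and stop on an object; "newtons" is the grip in N (left out, the last holds). Time passes only in rows, so rows that do not move let the fingers close. It gives the time, the measured TCP pose, the force and the opening at its end, in the units of the state.
- monitor.observe(): the state, without advancing time (a new reading comes with each control period).
- imaging.grab_frame(name): name is "scene" or "top"; returns the picture (384x512x3 uint8, red, green, blue); there is no depth.
- imaging.camera_params(name): a dict with "fx", "fy", "cx", "cy" (pixels), "D" ([k1, k2, p1, p2, k3] as OpenCV has them; the pictures are not rectified), "world_from_camera" (4x4, takes a point from camera to world coordinates). Camera axes: x right, y down, z forward; pixel columns grow to the right and rows downward; lengths in m; the calibration is good to about 2 mm. A picture is of the moment at which its call begins. camera_params takes no time and is no camera call.
- workorder.close_job(): hands the job in, once; it reports no verdict.
Trained networks look in the newest picture that a camera, given by its name, has taken for a name from the list of things; names that differ only in an ending like _2 or _b are one class to them, and where a whole thing is asked for, a point or a joint stands for the part that bears it (a point fixed in the world has none). Each returns a list of dicts, best first, with "confidence" (0 to 1); they miss things now and then, are a little off and sometimes report something else, mostly with a low value. They report only what shows in the picture. A call takes as long as a camera call. They do not tell look-alikes from the thing itself.
- imaging.boxes_of(camera, label): "extent" ([left, top, right, bottom] in pixels, round what is visible of it).
- imaging.trace(camera, label): "mask" (384x512 bool, what is visible of it) and "extent" ([left, top, right, bottom] in pixels, round what is visible of it).
The state is a dict: "t": time; "joints": joint angles; "qd": joint speeds; "effort": joint torques, N m; "ee_pos": TCP position; "ee_rot": TCP orientation; "ft_force": force on the tool from outside, world axes, zero at the start; "wrist_torque": the same for the moment, N m; "gripper_width": finger opening in m.
Only numpy, scipy, OpenCV 4.12 (cv2) and the standard library are available. Lean on these libraries where they do the work, as an engineer would, in place of code of your own. Each camera call takes 0.05 s, during which the arm holds its last target.

## Task

Put the aluminium shaft block from the cardboard tray flat on the checking fixture's bed, square between the fixed stop plate and the jaw's sprung pad, with its longer side along the jaw's travel. Then close the jaw with only the outer (coarse) ring of the double knob until the pad nips the block against the stop plate with about 16 newtons, never anywhere near 32, and let go. The inner knob is already set and must stay exactly as it is, do not push the jaw by hand, and leave everything else where it lies.

Things in the scene. Friction and masses are not known exactly. Their poses are not given: they have to be found in the camera images.
- block: Shaft block: plain aluminium block, dark bore in two opposite sides, two screw heads on top, 36 (its x, the sides with the bore) x 44 (its y) x 40 mm tall, about 0.16 kg. Origin: centre of its underside. Stands upright in the cardboard tray; it may be turned. It goes with its 44 mm along the fixture's y (a half turn does not matter).
- fixture: Checking fixture, fixed to the bench: aluminium bed 100 (x) x 270 mm (y), top 22 mm above the bench, open on both x sides. Origin on the bench. Along its y: dark anvil (70 mm wide, top 62 mm up) with a locked steel stop plate (50 wide, top 58 mm up) whose face looks to +y and stands at y = -85 to -77 mm, different each time; free bed; sprung pad on the jaw carriage; grey gearbox (90 x 80 mm, centred at y = 105 mm, top 55 mm up).
- bed (a point): Point on the bed's top surface (22 mm above the bench) at fixture y = -63 mm: the centre of the block's underside ends 0 to 8 mm from it along +y, where the stop plate stands; axes as the fixture's. Set down about 11 mm along +y from here, the block clears stop and pad, and the jaw pushes it home. Anywhere within 14 mm along x is good.
- pad_face (a point): Centre of the sprung pad's flat face (26 x 22 mm), looking to the stop plate (fixture -y), 41 mm above the bench; at the start at fixture y = -13 to -23 mm. The pad sinks into the carriage against a spring of 8 N per mm (no preload, travel 5.5 mm); with the give of the contacts about 7 N per mm of jaw travel, so 16 N is about 2.3 mm after touch.
- ring_mid (a point): Centre of the outer (coarse) ring, on the knob's upright axis, 64 mm above the bench. The ring is black, round, fluted, 52 mm across, 16 mm tall (56 to 72 mm above the bench); grip it across its diameter from above. Clockwise seen from above closes the jaw, 15 mm per rad; from the start 0.65 to 1.8 rad bring the pad to the placed block, so it may take two grasps.
- knob_axis (a point): Point on the knob's axis on the gearbox top, 55 mm above the bench. How the ring feels: a steady drag of about 0.42 N m while moving (a holding gripper keeps only some 0.1 N m of it when it stops), it stays where it is left, and each newton at the pad adds 0.015 N m about the knob's axis, also when the gripper stops and holds (16 N: 0.24 N m). Stops 2.5 rad apart, outside the range needed.
- inner_mark (a point): Outer end of the white mark on the top of the inner knob, 10 mm from the knob's axis, 91 mm above the bench. The inner knob is black, 22 mm across and 18 mm tall (73 to 91 mm above the bench), stands concentric on the outer ring and turns very easily by itself. It must not turn.
- carriage: The jaw carriage: steel block 56 x 34 mm on the bed that carries the pad and slides along the fixture's y. Moved only by the ring. Origin 23 mm above the bench, on the fixture's centre line, under the face of the unloaded pad.
- pad: The dark sprung pad on the carriage; its origin is the centre of its face.
- tray: Shallow cardboard tray, 200 x 200 mm, rim 16 mm, floor 4 mm, heavy; the block, the bushing and the bracket stand in it in changing places.
- bushing: Bystander in the tray: round brass flanged bushing, 44 mm across the flange, 28 mm tall. Origin under its centre.
- bracket: Bystander in the tray: steel angle bracket, 45 x 30 x 40 mm. Origin under its foot plate.
- tape: Bystander: roll of packing tape, 90 mm across, 45 mm tall.
- carton: Bystander: brown carton, 90 x 120 x 60 mm.
- carton_dark: Bystander: dark carton, 70 x 100 x 50 mm.
- cutter: Bystander: grey box cutter, 140 mm long, lying.
- oiler: Bystander: white bottle, 44 mm across, 110 mm tall.
Things that resemble listed ones, but are neither listed nor needed, are in the scene too. What is shaped like the block but blue or red is not meant.

How it is judged (in metres and radians):
On the way, in this order (a step that is already met when the one before it is completed fails the run):
1. the block stands flat on the bed between stop plate and pad, not yet nipped (x of block in the frame of bed between -0.014 and 0.014 m and z of block in the frame of bed between -0.003 and 0.003 m and angle between block's own z axis and vertical below 0.06 rad and y of block in the frame of bed between -0.002 and 0.024 m and contact force between pad and block below 1 N and contact force between the fingers and block below 0.5 N), for 0.2 s.
2. the pad nips the block against the stop plate with 9 to 23 N (contact force between pad and block between 9 and 23 N), for 0.2 s.
At the end, for the whole second after the job is handed in: The block stands flat (0.06 rad) and square (0.05 rad) on the bed, at rest, against the stop plate (-2 to 10 mm along y and within 14 mm along x of the bed point); the pad presses it with 9 to 23 N; the inner knob mark is within 1.5 mm (0.15 rad) of its start (all of step 2 and x of block in the frame of bed between -0.014 and 0.014 m and z of block in the frame of bed between -0.003 and 0.003 m and angle between block's own z axis and vertical below 0.06 rad and y of block in the frame of bed between -0.002 and 0.01 m and angle between the y axis of block and the y axis of fixture, either way round below 0.05 rad and distance of inner_mark from where it was at the start of the episode below 0.0015 m and linear speed of block below 0.01 m/s); the robot touches nothing.
It fails at once if the inner knob is turned (its mark moves more than 1.5 mm, 0.15 rad) (distance of inner_mark from where it was at the start of the episode above 0.0015 m).
It fails at once if the block is squeezed by the pad with more than 32 N (contact force between pad and block above 32 N).
It fails at once if the jaw is pushed by hand: more than 5 N of the fingers on the carriage or pad (contact force between the fingers and carriage above 5 N or contact force between the fingers and pad above 5 N).
It fails at once if a bystander is moved more than 20 mm (distance of any of bushing, bracket, tape, carton, carton_dark, cutter, oiler from where it was at the start of the episode above 0.02 m).
It also fails if it takes over 67 s, if anything falls off the work surface, if the arm or the gripper's body presses on something with over 40 N, if the wrist force passes 120 N, or if a joint passes its speed limit or range.

## Working session

There is one attempt and no reset: what is moved stays moved. The work goes in short steps, Python scripts to look and compute and a tool call to move; the robot and the scene stay as the last step left them, time stands still between calls to the robot, and variables do not carry over. Pictures are saved under pics/ and viewed, and the job is handed in when it is done.

Besides the shell and the picture viewer there is one more tool, called after "Emit:" in YAML: its name, and indented under it one key for each argument. play_rows: Moves the arm, as the interface text tells. Its arguments: {"type":"object","properties":{"increments":{"type":"array","items":{"type":"array"}},"newtons":{"type":"number"}},"required":["increments"]}

```bash
ls; mkdir -p pics; python3 - <<'E'
from rig import monitor, imaging, workorder, ctrl
import cv2
print(monitor.observe()); print(ctrl.finger_overhang)
for n in ("scene","top"):
    im=imaging.grab_frame(n); cv2.imwrite(f"pics/{n}0.png",cv2.resize(im[...,::-1],(800,600),interpolation=cv2.INTER_CUBIC))
    cv2.imwrite(f"pics/raw_{n}0.png",im[...,::-1])
    print(imaging.camera_params(n))
E
```

```text
pics
{'t': 0.0, 'joints': array([61.14638977, 36.05817155,  2.20323568, 86.9929194 , -1.54495448,
       57.08182872, -1.14749202]), 'qd': array([ 0.02433715,  0.02126246,  0.01267633, -0.07528015,  0.03511229,
        0.08654962,  0.03591893]), 'effort': array([ 4.64614936e-05, -5.49725604e+01,  1.14322565e+00, -1.86634684e+01,
       -5.22936846e-02,  2.36434804e-02,  1.47750620e-04]), 'ee_pos': array([ 0.27538441, -0.58828106,  0.30177978]), 'ee_rot': array([-1.79896825e+02,  3.34961219e-03,  2.50826064e+01]), 'ft_force': array([0.78173414, 1.27107942, 0.40950061]), 'wrist_torque': array([-0.02546742,  0.06027335, -0.03532037]), 'gripper_width': 0.09421440607388198}
0.0972
{'fx': 396.84413242426007, 'fy': 396.84413242426007, 'cx': 264.86954186678685, 'cy': 190.55953563161725, 'D': array([-0.09115981,  0.        ,  0.        ,  0.        ,  0.        ]), 'world_from_camera': array([[ 0.76943631,  0.46989267, -0.43262991,  1.17400783],
       [ 0.63854294, -0.58200117,  0.50352513, -0.66575895],
       [-0.01518834, -0.6636833 , -0.74785948,  1.07499165],
       [ 0.        ,  0.        ,  0.        ,  1.        ]])}
{'fx': 448.173918990687, 'fy': 448.173918990687, 'cx': 252.07005077209647, 'cy': 193.12433046016125, 'D': array([-0.00960346,  0.        ,  0.        ,  0.        ,  0.        ]), 'world_from_camera': array([[ 0.00167765, -0.99660723,  0.08228744,  0.51119255],
       [-0.99987237, -0.00297913, -0.0156961 ,  0.03224102],
       [ 0.01588799, -0.0822506 , -0.99648503,  1.31276867],
       [ 0.        ,  0.        ,  0.        ,  1.        ]])}
```

View pics/scene0.png

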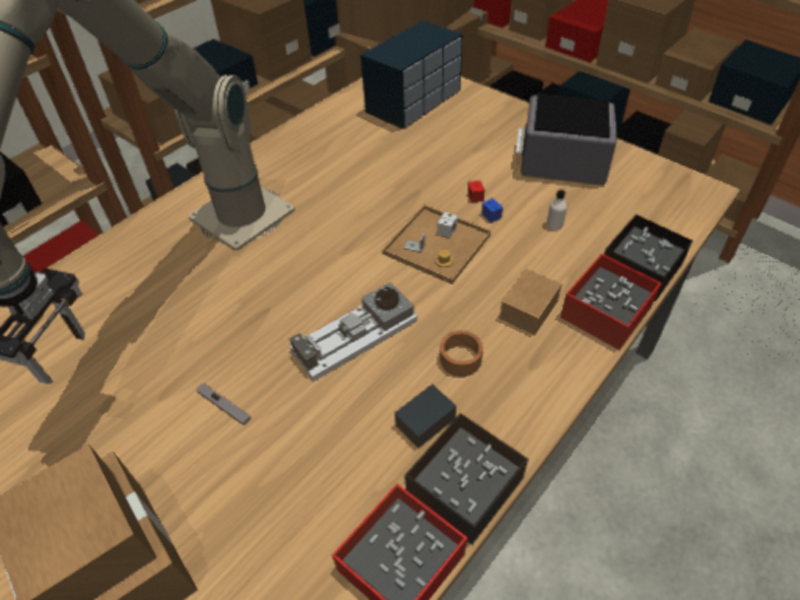

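View pics/top0.png

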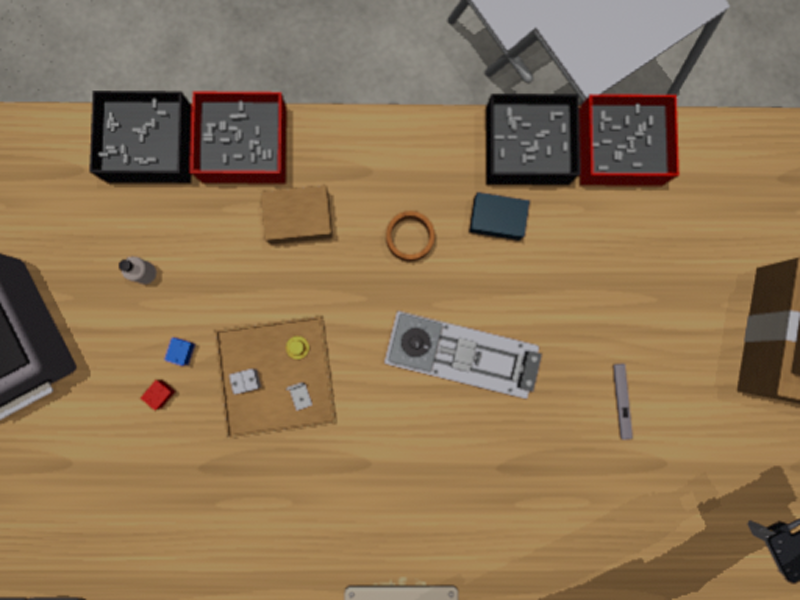

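The top view (800x600 picture) shows these candidates: the aluminium block with two screw heads at (244,381) in the tray, the grey bracket at (300,397), and outside the tray the blue cube at (179,351) and the red cube at (157,394). I choose the one at (244,381). The fixture's knob is at (415,342) and its anvil at (530,370). Next I'll take close crops and masks.

```bash
cat > h.py <<'E'
from rig import monitor, imaging, workorder, ctrl
import cv2, numpy as np
def proj(n,P):
    c=imaging.camera_params(n);M=np.linalg.inv(c["world_from_camera"])
    K=np.array([[c["fx"],0,c["cx"]],[0,c["fy"],c["cy"]],[0,0,1.]])
    P=np.atleast_2d(P).astype(float)
    return cv2.projectPoints(P,cv2.Rodrigues(M[:3,:3])[0],M[:3,3],K,c["D"])[0][:,0]
def ray(n,uv):
    c=imaging.camera_params(n);W=c["world_from_camera"]
    K=np.array([[c["fx"],0,c["cx"]],[0,c["fy"],c["cy"]],[0,0,1.]])
    u=cv2.undistortPoints(np.array(uv,float).reshape(-1,1,2),K,c["D"])[:,0]
    d=np.c_[u,np.ones(len(u))]@W[:3,:3].T
    return W[:3,3],d
def onz(n,uv,z):
    o,d=ray(n,uv); return o+d*((z-o[2])/d[:,2:3])
def crop(n,im,box,s,name):
    l,t,r,b=box
    cv2.imwrite(name,cv2.resize(im[t:b,l:r,::-1],None,fx=s,fy=s,interpolation=cv2.INTER_CUBIC))
E
python3 - <<'E'
from h import *
ims={n:cv2.imread(f"pics/raw_{n}0.png")[...,::-1] for n in("top","scene")}
crop("top",ims["top"],(240,190,355,265),6.5,"pics/topfix.png")
crop("top",ims["top"],(95,195,220,285),6,"pics/toptray.png")
crop("scene",ims["scene"],(180,175,275,245),8,"pics/scfix.png")
crop("scene",ims["scene"],(240,110,330,185),8,"pics/sctray.png")
for n in("top","scene"):
    for l in("block","fixture","ring_mid","carriage","pad","inner_mark","bushing","bracket"):
        try:
            for d in imaging.trace(n,l)[:3]:
                m=d["mask"];M=cv2.moments(m.astype(np.uint8));
                r=cv2.minAreaRect(np.argwhere(m)[:,::-1].astype(np.float32))
                print(n,l,round(d["confidence"],2),np.round(d["extent"],1),m.sum(),M["m10"]/M["m00"],M["m01"]/M["m00"],np.round(np.r_[r[0],r[1],r[2]],1))
        except Exception as e: print(n,l,e)
E
```

```text
top block 0.83 [106.6 216.  124.7 232.2] 224 115.43303571428571 225.10267857142858 [115.5 225.   14.9  15.5  18.4]
top block 0.8 [146.5 239.1 168.5 251.1] 226 156.6769911504425 243.641592920354 [156.6 243.6  12.6  17.9  76. ]
top block 0.64 [ 89.2 239.5 113.1 263.1] 271 101.04059040590406 252.31734317343174 [101.  252.   15.6  18.4  45. ]
top fixture 0.72 [184.6 214.2 201.1 232.9] 149 190.1275167785235 222.5234899328859 [190.  222.5  13.   12.   90. ]
top fixture 0.58 [246.4 200.7 351.4 257.2] 3433 297.32770171861347 227.4270317506554 [297.6 227.3  98.2  36.1  14. ]
top fixture 0.32 [182.2 246.  198.7 262.7] 135 192.05185185185186 253.0962962962963 [192.1 253.2  14.5   9.3  68.2]
top ring_mid 0.7 [264.5 216.  273.5 222.3] 44 266.09090909090907 218.86363636363637 [266.5 219.    7.    6.    0. ]
top ring_mid 0.61 [255.2 211.3 275.8 231.6] 258 265.72868217054264 219.1782945736434 [266.  219.   18.8  17.9  26.6]
top carriage 0.74 [281.2 215.  306.8 239.7] 325 296.22153846153844 226.83076923076922 [295.9 226.1  21.5  20.3  55. ]
top pad 0.29 [146.8 238.  168.1 250. ] 215 156.0232558139534
[... 1569 characters left out ...]
 0.75 [214.1 200.5 237.  216. ] 269 225.0297397769517 208.1078066914498 [225.4 208.5  19.5  17.    6.3]
scene inner_mark 0.48 [246.9 181.6 251.2 191.8] 36 246.61111111111111 187.13888888888889 [246.5 187.    6.    5.   90. ]
scene inner_mark 0.29 [320.1 168.3 359.4 213.6] 1031 338.75072744907857 192.67119301648884 [338.5 192.   31.3  37.1  26.6]
scene bushing 0.71 [259.9 153.9 271.8 160.1] 72 264.9583333333333 156.81944444444446 [264.5 156.5   7.   11.   90. ]
scene bushing 0.64 [277.5 158.9 288.8 171.2] 99 283.52525252525254 165.24242424242425 [283.5 165.   10.   11.   90. ]
scene bushing 0.18 [128.7 243.3 159.8 273.2] 270 143.5851851851852 258.64074074074074 [143.2 258.   38.    7.8  36.9]
```

View pics/topfix.png

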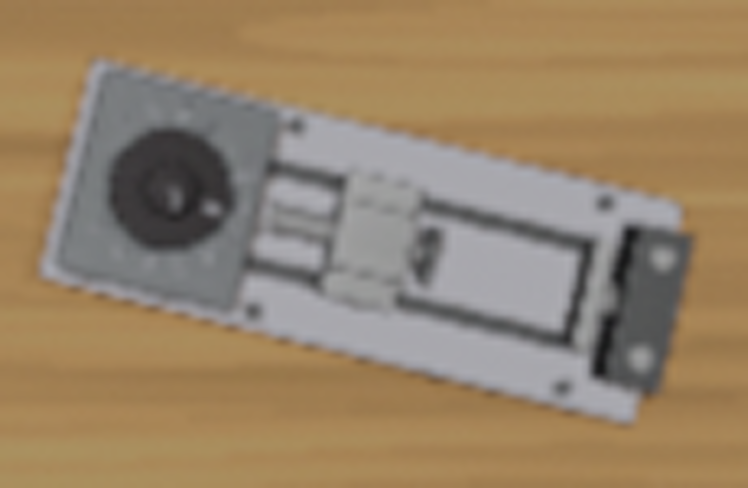

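View pics/toptray.png

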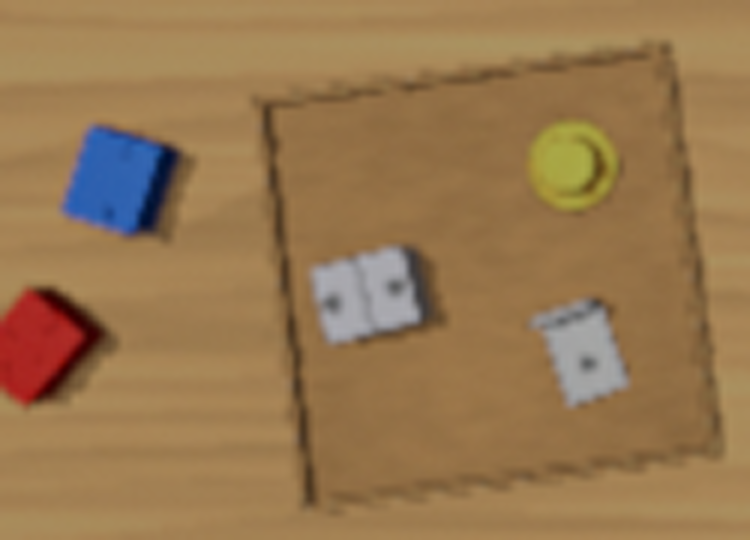

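View pics/scfix.png

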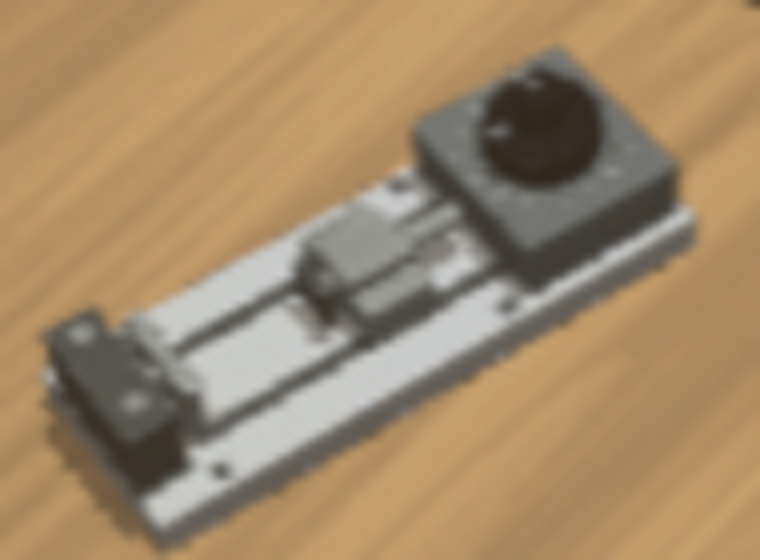

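View pics/sctray.png

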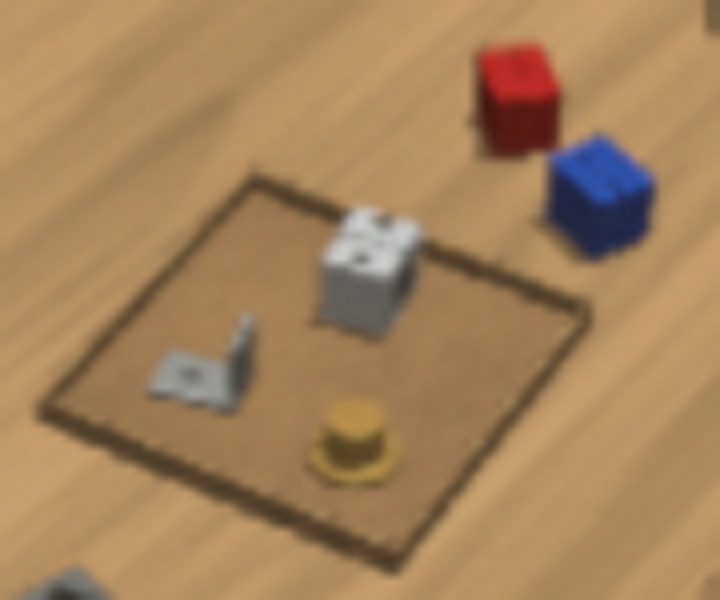

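The tray crops show the block at about (368,295) in the top crop, with aluminium colour, two screws and its longer side along the screw line. It is clear of the brass bushing and the bracket. The stop plate face is at about (585,300) in the fixture crop, the pad at (425,258) and the ring at (170,188). Next I'll fit the poses.

```bash
python3 - <<'E'
from h import *
from scipy.optimize import least_squares
def px(pts,l,t,s): return (np.array(pts,float)+.5)/s-.5+[l,t]
R=lambda a:np.array([[np.cos(a),-np.sin(a)],[np.sin(a),np.cos(a)]])
def w(p,loc): # p x,y,yaw ; loc Nx3
    loc=np.array(loc,float); return np.c_[loc[:,:2]@R(p[2]).T+p[:2],loc[:,2]]
# block: top crop corners order TL,TR,BR,BL in image -> (+x?,...) world: right=-y, down=-x
bt=px([(311,266),(405,245),(425,326),(331,343)],95,195,6)
loc=[(.018,.022,.044),(.018,-.022,.044),(-.018,-.022,.044),(-.018,.022,.044)]
f=lambda p:(proj("top",w(p,loc))-bt).ravel()
r=least_squares(f,[.5,.3,.1]);print("block top",r.x[:2],np.degrees(r.x[2]),np.abs(r.fun).max())
# scene corners of the top face + bottom
bs=px([(352,207),(423,226),(392,278),(322,262)],240,110,8)
c=proj("scene",w(r.x,loc)); print("scene pred crop",(c-[240,110]+.5)*8-.5)
# free scene fit by nearest match
import itertools
best=min((least_squares(lambda p:(proj("scene",w(p,[loc[i] for i in pm]))-bs).ravel(),r.x) for pm in [(0,1,2,3),(1,2,3,0),(2,3,0,1),(3,0,1,2),(3,2,1,0),(0,3,2,1),(1,0,3,2),(2,1,0,3)]),key=lambda q:q.cost if abs(q.x[2]-r.x[2])<.5 else 9e9)
print("block scene",best.x[:2],np.degrees(best.x[2]),np.abs(best.fun).max())
# fixture
bed=px([(95,60),(685,205),(632,422),(43,277)],240,190,6.5)
gb=px([(110,70),(280,106),(236,312),(60,277)],240,190,6.5)
fl=lambda o:[(.05,.135+o,.022),(.05,-.135+o,.022),(-.05,-.135+o,.022),(-.05,.135+o,.022)]
gl=[(.045,.145,.055),(.045,.065,.055),(-.045,.065,.055),(-.045,.145,.055)]
ringc=px([(171,188)],240,190,6.5)
f=lambda p:np.r_[(proj("top",w(p,fl(p[3])))-bed).ravel(),(proj("top",w(p,gl))-gb).ravel(),(proj("top",w(p,[(0,.105,.072)]))-ringc).ravel()]
r=least_squares(f,[.5,.0,-.2,0]);p=r.x;print("fix",p[:2],np.degrees(p[2]),"off",p[3],np.abs(r.fun).max());print(r.fun.round(2))
np.save("fix.npy",p)
# stop face, pad
for nm,q,z in(("anvil R edge",(690,235),.062),("anvilRlow",(655,392),.062),("stop left top",(600,240),.058),("stop left bot",(578,347),.058),("pad",(440,235),.041),("pad2",(428,285),.041),("carriage right",(425,182),.05)):
    W=onz("top",px([q],240,190,6.5),z)[0]; print(nm,((W[:2]-p[:2])@R(p[2])*1000).round(1))
for nm,l in(("ring",(0,.105,.072)),("knob",(0,.105,.091))):
    W=w(p,[l]);print(nm,W.round(4),"scene crop",(proj("scene",W)-[180,175]+.5)*8-.5)
W=w(p,fl(p[3])+gl);print(((proj("scene",W)-[180,175]+.5)*8-.5).round(0).tolist())
E
```

```text
block top [0.47259836 0.28192495] 13.05568678007908 0.6538881034058477
scene pred crop [[420.0136476  229.70170748]
 [383.0249239  283.65419644]
 [315.68314206 262.14344835]
 [353.56025807 208.92429457]]
block scene [0.47289296 0.28488903] 17.707030010704617 0.23425041326311202
fix [ 0.51799958 -0.12853669] -13.52757567222364 off 0.015567572036197921 0.9862433155090002
[-0.14 -0.17 -0.01 -0.4   0.53  0.15 -0.34  0.23 -0.7  -0.34  0.78  0.83
  0.16  0.39 -0.57 -0.99  0.29  0.27]
anvil R edge [  33.9 -116.1]
anvilRlow [ -35.  -116.2]
stop left top [ 22.9 -79.6]
stop left bot [-24.  -80.5]
pad [  9.5 -14.2]
pad2 [-13. -14.]
carriage right [29.9 -1.5]
ring [[ 0.5426 -0.0264  0.072 ]] scene crop [[535.22024634 120.60852715]]
knob [[ 0.5426 -0.0264  0.091 ]] scene crop [[532.96290999  90.45817088]]
[[694.0, 218.0], [155.0, 532.0], [34.0, 374.0], [560.0, 83.0], [675.0, 167.0], [521.0, 256.0], [401.0, 127.0], [553.0, 44.0]]
```

```bash
cat >> h.py <<'E'
def plan(x,y,z,yaw,op=1,smax=4.5,rmax=.14,nd=2):
    from scipy.spatial.transform import Rotation as Ro
    s=monitor.observe();p=s["ee_pos"].copy();R0=Ro.from_euler("xyz",s["ee_rot"],degrees=True)
    T=Ro.from_euler("xyz",[180,0,yaw],degrees=True)
    d=np.array([x,y,z])-p; rv=(R0.inv()*T).as_rotvec()
    n=max(int(np.ceil(np.linalg.norm(d)*100/smax)),int(np.ceil(np.linalg.norm(rv)/rmax)),1)
    print("t",round(s["t"],2),"pos",p.round(4),"rot",s["ee_rot"].round(2),"w",round(s["gripper_width"],4),"F",s["ft_force"].round(1),"M",s["wrist_torque"].round(3),"n",n)
    for i in range(n):
        Rc=R0*Ro.from_rotvec(rv*i/n)
        a=Rc.inv().apply(d/n)*100
        print([op,[round(float(v),nd) for v in a],[round(float(v),3) for v in rv/n]],end=",\n")
E
python3 - <<'E'
from h import *
plan(.5,-.2,.30,76)
E
```

```text
t 0.9 pos [ 0.2756 -0.5887  0.3027] rot [180.    -0.    25.08] w 0.0941 F [-0.1  0.1  0.7] M [ 0.017 -0.068  0.002] n 10
[1, [3.68, -2.57, 0.03], [0.0, -0.0, -0.089]],
[1, [3.89, -2.23, 0.03], [0.0, -0.0, -0.089]],
[1, [4.08, -1.88, 0.03], [0.0, -0.0, -0.089]],
[1, [4.23, -1.51, 0.03], [0.0, -0.0, -0.089]],
[1, [4.34, -1.13, 0.03], [0.0, -0.0, -0.089]],
[1, [4.43, -0.74, 0.03], [0.0, -0.0, -0.089]],
[1, [4.48, -0.34, 0.03], [0.0, -0.0, -0.089]],
[1, [4.49, 0.06, 0.03], [0.0, -0.0, -0.089]],
[1, [4.47, 0.45, 0.03], [0.0, -0.0, -0.089]],
[1, [4.41, 0.85, 0.03], [0.0, -0.0, -0.089]],
```

Emit:
play_rows:
  increments:
    - [1,[3.7,-2.6,0],[0,0,-0.09]]
    - [1,[3.9,-2.2,0],[0,0,-0.09]]
    - [1,[4.1,-1.9,0],[0,0,-0.09]]
    - [1,[4.2,-1.5,0],[0,0,-0.09]]
    - [1,[4.3,-1.1,0],[0,0,-0.09]]
    - [1,[4.4,-0.7,0],[0,0,-0.09]]
    - [1,[4.5,-0.3,0],[0,0,-0.09]]
    - [1,[4.5,0,0],[0,0,-0.09]]

```text
t: 1.7
ee_pos: [0.4531, -0.2736, 0.3014]
ee_rot: [179.8, 0.5, 67.1]
ft_force: [0.9, -0.3, 0.1]
gripper_width: 0.0941
```

```bash
python3 - <<'E'
from h import *
plan(.473,.2835,.25,104)
E
```

```text
t 1.7 pos [ 0.4531 -0.2736  0.3014] rot [179.82   0.46  67.07] w 0.0941 F [ 0.9 -0.3  0.1] M [-0.025 -0.078 -0.003] n 13
[1, [4.01, -1.53, 0.36], [0.0, 0.001, -0.05]],
[1, [4.08, -1.33, 0.36], [0.0, 0.001, -0.05]],
[1, [4.14, -1.13, 0.36], [0.0, 0.001, -0.05]],
[1, [4.19, -0.92, 0.37], [0.0, 0.001, -0.05]],
[1, [4.23, -0.71, 0.37], [0.0, 0.001, -0.05]],
[1, [4.26, -0.5, 0.37], [0.0, 0.001, -0.05]],
[1, [4.28, -0.29, 0.38], [0.0, 0.001, -0.05]],
[1, [4.29, -0.08, 0.38], [0.0, 0.001, -0.05]],
[1, [4.29, 0.14, 0.38], [0.0, 0.001, -0.05]],
[1, [4.27, 0.35, 0.38], [0.0, 0.001, -0.05]],
[1, [4.25, 0.56, 0.39], [0.0, 0.001, -0.05]],
[1, [4.22, 0.77, 0.39], [0.0, 0.001, -0.05]],
[1, [4.17, 0.98, 0.39], [0.0, 0.001, -0.05]],
```

Emit:
play_rows:
  increments:
    - [1,[4.0,-1.5,0.3],[0,0,-0.05]]
    - [1,[4.1,-1.3,0.3],[0,0,-0.05]]
    - [1,[4.1,-1.1,0.3],[0,0,-0.05]]
    - [1,[4.2,-0.9,0.3],[0,0,-0.05]]
    - [1,[4.2,-0.7,0.4],[0,0,-0.05]]
    - [1,[4.3,-0.5,0.4],[0,0,-0.05]]
    - [1,[4.3,-0.3,0.4],[0,0,-0.05]]
    - [1,[4.3,0,0.4],[0,0,-0.05]]

```text
t: 2.5
ee_pos: [0.4673, 0.0827, 0.2719]
ee_rot: [179.4, 0.6, 91.0]
ft_force: [0.3, 0.1, 0.8]
gripper_width: 0.0941
```

```bash
python3 - <<'E'
from h import *
plan(.473,.2835,.25,104)
E
```

```text
t 2.5 pos [0.4673 0.0827 0.2719] rot [179.36   0.59  91.01] w 0.0941 F [0.3 0.1 0.8] M [-0.021 -0.146  0.022] n 5
[1, [4.02, 0.18, 0.4], [0.002, 0.002, -0.045]],
[1, [4.0, 0.36, 0.41], [0.002, 0.002, -0.045]],
[1, [3.98, 0.54, 0.42], [0.002, 0.002, -0.045]],
[1, [3.95, 0.72, 0.42], [0.002, 0.002, -0.045]],
[1, [3.91, 0.9, 0.43], [0.002, 0.002, -0.045]],
```

Emit:
play_rows:
  increments:
    - [1,[4.0,0.2,0.4],[0,0,-0.045]]
    - [1,[4.0,0.4,0.4],[0,0,-0.045]]
    - [1,[4.0,0.5,0.4],[0,0,-0.045]]
    - [1,[4.0,0.7,0.4],[0,0,-0.045]]
    - [1,[3.9,0.9,0.4],[0.005,0.005,-0.045]]
    - [1,[0,0,0],[0,0,0]]

```text
t: 3.1
ee_pos: [0.471, 0.2994, 0.2503]
ee_rot: [179.5, 0.1, 104.9]
ft_force: [-1.2, 0.6, 0.7]
gripper_width: 0.0939
```

```bash
python3 - <<'E'
from h import *
plan(.473,.2835,.17,104)
im=imaging.grab_frame("top");crop("top",im,(95,175,220,285),6,"pics/above.png")
im=imaging.grab_frame("scene");crop("scene",im,(220,50,340,160),6,"pics/above_s.png")
E
```

```text
t 3.1 pos [0.471  0.2994 0.2503] rot [1.7949e+02 1.4000e-01 1.0495e+02] w 0.0939 F [-1.2  0.6  0.7] M [-0.007 -0.05  -0.055] n 2
[1, [-0.79, -0.15, 4.02], [0.004, 0.001, 0.008]],
[1, [-0.79, -0.12, 4.02], [0.004, 0.001, 0.008]],
```

View pics/above_s.png

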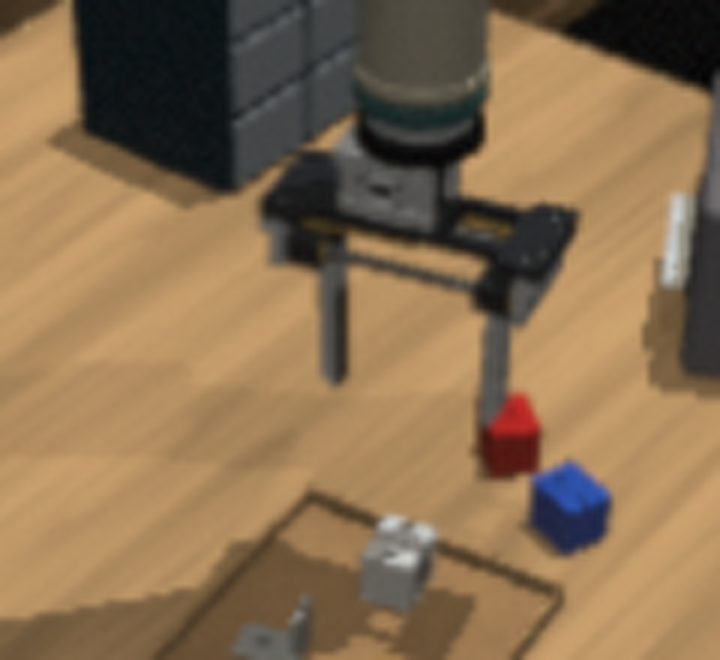

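The gripper hangs above the tray with the block at (400,560) in this crop, and the fingers lie across its short side. I'll move closer.

Emit:
play_rows:
  increments:
    - [1,[-0.8,-0.1,3],[0.004,0,0.008]]
    - [1,[-0.8,-0.1,3],[0.004,0,0.008]]
    - [1,[0,0,2],[0,0,0]]
    - [1,[0,0,0],[0,0,0]]

```text
t: 3.6
ee_pos: [0.4771, 0.269, 0.1699]
ee_rot: [179.9, 0.7, 103.0]
ft_force: [0.1, -0.9, -0.1]
gripper_width: 0.0939
```

```bash
python3 - <<'E'
from h import *
plan(.473,.2835,.1055,104)
im=imaging.grab_frame("top");crop("top",im,(95,175,220,285),6,"pics/above2.png")
im=imaging.grab_frame("scene");crop("scene",im,(220,50,340,160),6,"pics/above2_s.png")
E
```

```text
t 3.6 pos [0.4771 0.269  0.1699] rot [179.89   0.74 103.04] w 0.0939 F [ 0.1 -0.9 -0.1] M [-0.01  -0.068 -0.001] n 2
[1, [0.79, -0.04, 3.21], [0.001, 0.006, -0.008]],
[1, [0.77, -0.03, 3.21], [0.001, 0.006, -0.008]],
```

View pics/above2_s.png

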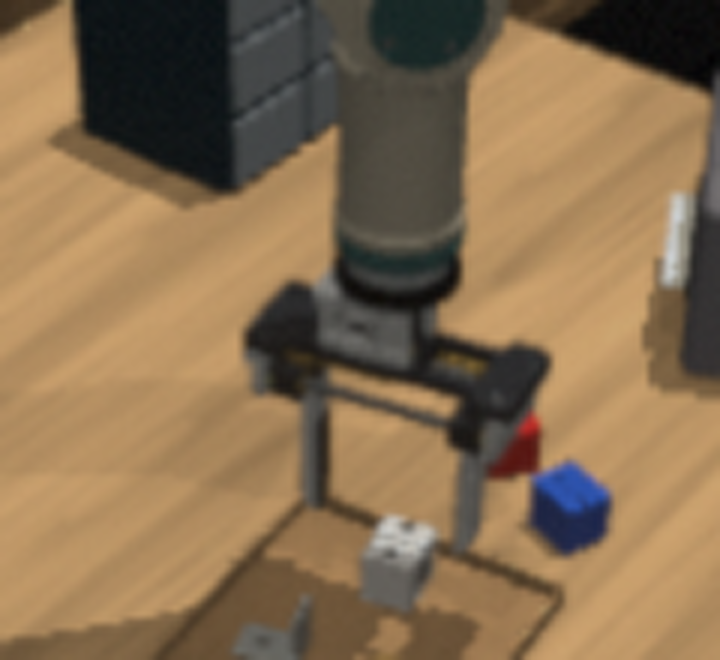

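Emit:
play_rows:
  increments:
    - [1,[1.0,0,1.5],[0,0.005,-0.01]]
    - [1,[0.3,0,1.5],[0,0,0]]
    - [1,[0,0,0],[0,0,0]]
    - [1,[0,0,0],[0,0,0]]

```text
t: 4.1
ee_pos: [0.4775, 0.2853, 0.1441]
ee_rot: [179.2, 0.1, 103.6]
ft_force: [0.0, 0.2, -0.5]
gripper_width: 0.0941
```

```bash
python3 - <<'E'
from h import *
plan(.473,.2835,.1055,104)
im=imaging.grab_frame("scene");crop("scene",im,(240,80,330,160),8,"pics/above3_s.png")
im=imaging.grab_frame("top");crop("top",im,(95,175,220,285),6,"pics/above3.png")
E
```

```text
t 4.1 pos [0.4775 0.2853 0.1441] rot [1.7922e+02 1.4000e-01 1.0364e+02] w 0.0941 F [ 0.   0.2 -0.5] M [-0.027 -0.035 -0.024] n 1
[1, [-0.06, -0.53, 3.86], [0.014, 0.002, -0.006]],
```

View pics/above3_s.png

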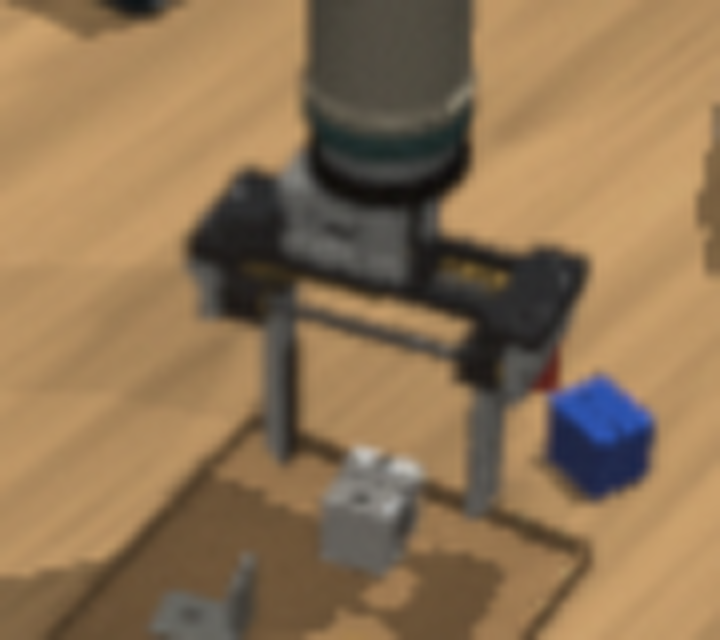

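Emit:
play_rows:
  increments:
    - [1,[0,-0.5,1.2],[0.012,0,0]]
    - [1,[0,0,1.2],[0,0,0]]
    - [1,[0,0,0.8],[0,0,0]]
    - [1,[0,0,0.4],[0,0,0]]
    - [1,[0,0,0],[0,0,0]]

```text
t: 4.7
ee_pos: [0.4728, 0.2836, 0.1057]
ee_rot: [179.9, 0.1, 103.6]
ft_force: [0.0, -0.3, 0.5]
gripper_width: 0.0942
```

```bash
python3 - <<'E'
from h import *
plan(.473,.2835,.1055,104)
im=imaging.grab_frame("scene");crop("scene",im,(240,80,330,160),8,"pics/above4_s.png")
E
```

```text
t 4.7 pos [0.4728 0.2836 0.1057] rot [1.7991e+02 1.4000e-01 1.0359e+02] w 0.0942 F [ 0.  -0.3  0.5] M [ 0.018 -0.092  0.   ] n 1
[1, [-0.01, 0.01, 0.02], [0.002, 0.002, -0.007]],
```

View pics/above4_s.png

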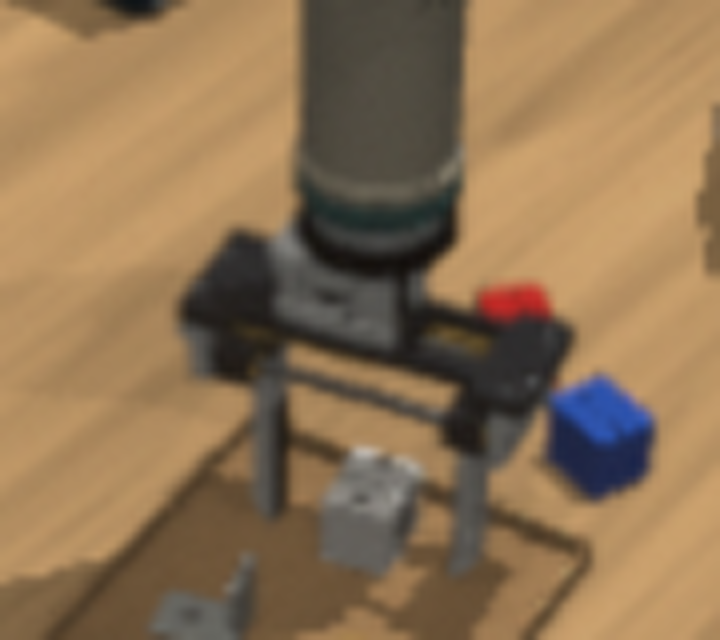

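The block at (370,510) stands between the fingers, whose tips are at (270,515) and (465,570), so I'll close now.

Emit:
play_rows:
  increments:
    - [0.2,[0,0,0],[0,0,0]]
    - [0.2,[0,0,0],[0,0,0]]
    - [0.2,[0,0,0],[0,0,0]]
    - [0.2,[0,0,0],[0,0,0]]
    - [0.2,[0,0,0],[0,0,0]]
    - [0.2,[0,0,0],[0,0,0]]
    - [0.2,[0,0,0],[0,0,0]]
  newtons: 20

```text
t: 5.45
ee_pos: [0.4736, 0.2841, 0.1072]
ee_rot: [179.8, 0.1, 103.6]
ft_force: [-0.0, -0.5, 0.7]
gripper_width: 0.0416
```

Emit:
play_rows:
  increments:
    - [0.2,[0,0,0.1],[0,0,0]]
    - [0.2,[0,0,0],[0,0,0]]
    - [0.2,[0,0,0],[0,0,0]]
    - [0.2,[0,0,0],[0,0,0]]
  newtons: 20

```text
t: 5.85
ee_pos: [0.4735, 0.2841, 0.1067]
ee_rot: [179.8, 0.1, 103.6]
ft_force: [-0.3, -0.0, 0.6]
gripper_width: 0.0356
```

Emit:
play_rows:
  increments:
    - [0.2,[0,0,-1],[0,0,0]]
    - [0.2,[0,0,-2],[0,0,0]]
    - [0.2,[0,0,-3],[0,0,0]]
    - [0.2,[0,0,-3],[0,0,0]]
    - [0.2,[0,0,-2],[0,0,0]]
    - [0.2,[0,0,-1],[0,0,0]]
  newtons: 30

```text
t: 6.45
ee_pos: [0.4713, 0.2831, 0.2305]
ee_rot: [-179.9, 0.2, 103.6]
ft_force: [0.5, -0.2, -1.4]
gripper_width: 0.0358
```

```bash
python3 - <<'E'
from h import *
plan(.5058,-.1791,.22,76.5,.2)
im=imaging.grab_frame("scene");crop("scene",im,(240,60,330,160),6,"pics/lift_s.png")
E
```

```text
t 6.45 pos [0.4713 0.2831 0.2305] rot [-179.88    0.23  103.63] w 0.0358 F [ 0.5 -0.2 -1.4] M [-0.009 -0.078  0.001] n 11
[0.2, [-4.16, -0.69, 0.11], [-0.0, 0.0, 0.043]],
[0.2, [-4.18, -0.51, 0.11], [-0.0, 0.0, 0.043]],
[0.2, [-4.2, -0.33, 0.11], [-0.0, 0.0, 0.043]],
[0.2, [-4.21, -0.14, 0.11], [-0.0, 0.0, 0.043]],
[0.2, [-4.21, 0.04, 0.11], [-0.0, 0.0, 0.043]],
[0.2, [-4.21, 0.22, 0.11], [-0.0, 0.0, 0.043]],
[0.2, [-4.19, 0.4, 0.1], [-0.0, 0.0, 0.043]],
[0.2, [-4.17, 0.58, 0.1], [-0.0, 0.0, 0.043]],
[0.2, [-4.14, 0.76, 0.1], [-0.0, 0.0, 0.043]],
[0.2, [-4.11, 0.94, 0.1], [-0.0, 0.0, 0.043]],
[0.2, [-4.06, 1.11, 0.1], [-0.0, 0.0, 0.043]],
```

View pics/lift_s.png

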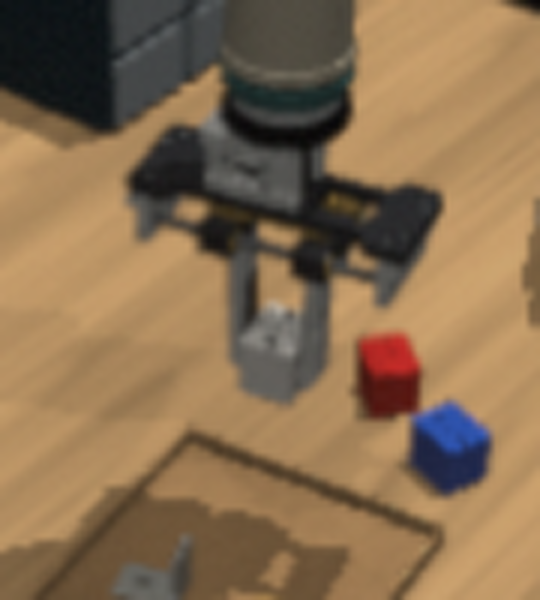

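The block at (270,355) is held upright between the fingers. I'll carry it to the fixture.

Emit:
play_rows:
  increments:
    - [0.2,[-4.2,-0.7,0],[0,0,0.04]]
    - [0.2,[-4.2,-0.5,0],[0,0,0.04]]
    - [0.2,[-4.2,-0.3,0],[0,0,0.04]]
    - [0.2,[-4.2,-0.1,0],[0,0,0.04]]
    - [0.2,[-4.2,0,0],[0,0,0.04]]
    - [0.2,[-4.2,0.2,0],[0,0,0.04]]
    - [0.2,[-4.2,0.4,0],[0,0,0.04]]
    - [0.2,[-4.2,0.6,0],[0,0,0.04]]

```text
t: 7.3
ee_pos: [0.4987, -0.0564, 0.2273]
ee_rot: [-179.7, -0.2, 85.5]
ft_force: [0.9, 0.0, -2.0]
gripper_width: 0.0358
```

```bash
python3 - <<'E'
from h import *
plan(.5058,-.1791,.22,76.5,.2,3.5)
E
```

```text
t 7.3 pos [ 0.4987 -0.0564  0.2273] rot [-1.7974e+02 -1.7000e-01  8.5470e+01] w 0.0358 F [ 0.9  0.  -2. ] M [-0.042 -0.169  0.048] n 4
[0.2, [-3.04, 0.42, 0.17], [-0.001, -0.001, 0.039]],
[0.2, [-3.02, 0.54, 0.17], [-0.001, -0.001, 0.039]],
[0.2, [-3.0, 0.66, 0.18], [-0.001, -0.001, 0.039]],
[0.2, [-2.97, 0.77, 0.18], [-0.001, -0.001, 0.039]],
```

Emit:
play_rows:
  increments:
    - [0.2,[-3.0,0.4,0],[0,0,0.04]]
    - [0.2,[-3.0,0.5,0],[0,0,0.04]]
    - [0.2,[-2.5,0.6,0],[0,0,0.03]]
    - [0.2,[-1.5,0.5,0],[0,0,0.01]]
    - [0.2,[-0.5,0.2,0],[0,0,0]]
    - [0.2,[0,0,0],[0,0,0]]
    - [0.2,[0,0,0],[0,0,0]]

```text
t: 8.0
ee_pos: [0.5029, -0.1738, 0.222]
ee_rot: [-179.2, -0.0, 77.8]
ft_force: [0.3, 0.2, -1.4]
gripper_width: 0.0359
```

```bash
python3 - <<'E'
from h import *
plan(.5058,-.1791,.16,76.5,.2,2)
E
```

```text
t 8.0 pos [ 0.5029 -0.1738  0.222 ] rot [-1.7923e+02 -4.0000e-02  7.7770e+01] w 0.0359 F [ 0.3  0.2 -1.4] M [ 0.022 -0.056 -0.06 ] n 4
[0.2, [-0.12, 0.12, 1.55], [-0.003, -0.0, 0.006]],
[0.2, [-0.11, 0.12, 1.55], [-0.003, -0.0, 0.006]],
[0.2, [-0.11, 0.11, 1.55], [-0.003, -0.0, 0.006]],
[0.2, [-0.11, 0.11, 1.55], [-0.003, -0.0, 0.006]],
```

Emit:
play_rows:
  increments:
    - [0.2,[-0.3,0.2,1.5],[-0.006,0,0.01]]
    - [0.2,[-0.2,0.2,1.5],[-0.006,0,0.01]]
    - [0.2,[0,0,1.3],[0,0,0]]
    - [0.2,[0,0,0.8],[0,0,0]]
    - [0.2,[0,0,0.4],[0,0,0]]
    - [0.2,[0,0,0],[0,0,0]]
    - [0.2,[0,0,0],[0,0,0]]

```text
t: 8.7
ee_pos: [0.5078, -0.1693, 0.1665]
ee_rot: [180.0, -0.3, 77.5]
ft_force: [-0.7, -0.6, -1.3]
gripper_width: 0.0357
```

```bash
python3 - <<'E'
from h import *
plan(.5058,-.1791,.1265,76.5,.2,2)
im=imaging.grab_frame("scene");crop("scene",im,(165,140,285,240),6,"pics/pl_s.png")
im=imaging.grab_frame("top");crop("top",im,(240,190,355,265),6.5,"pics/pl_t.png")
E
```

```text
t 8.7 pos [ 0.5078 -0.1693  0.1665] rot [179.97  -0.32  77.5 ] w 0.0357 F [-0.7 -0.6 -1.3] M [-0.045 -0.064  0.096] n 3
[0.2, [-0.34, 0.0, 1.33], [0.0, -0.002, 0.006]],
[0.2, [-0.34, 0.01, 1.33], [0.0, -0.002, 0.006]],
[0.2, [-0.34, 0.01, 1.33], [0.0, -0.002, 0.006]],
```

View pics/pl_s.png

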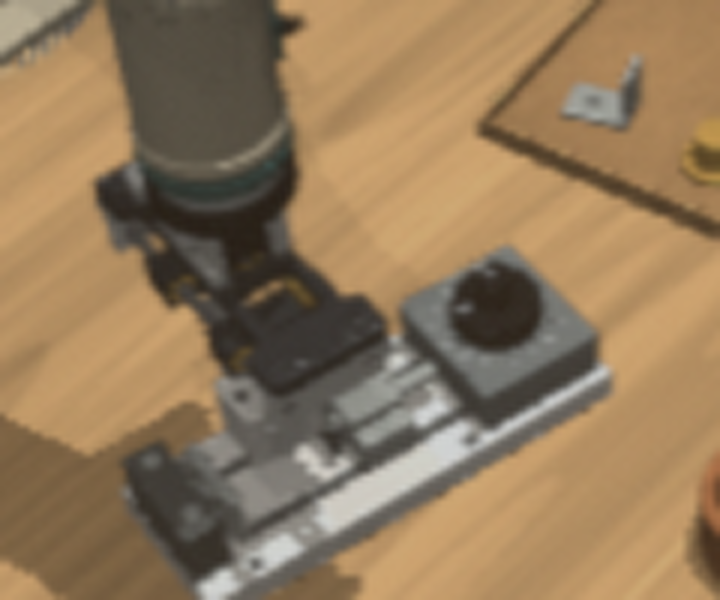

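View pics/pl_t.png

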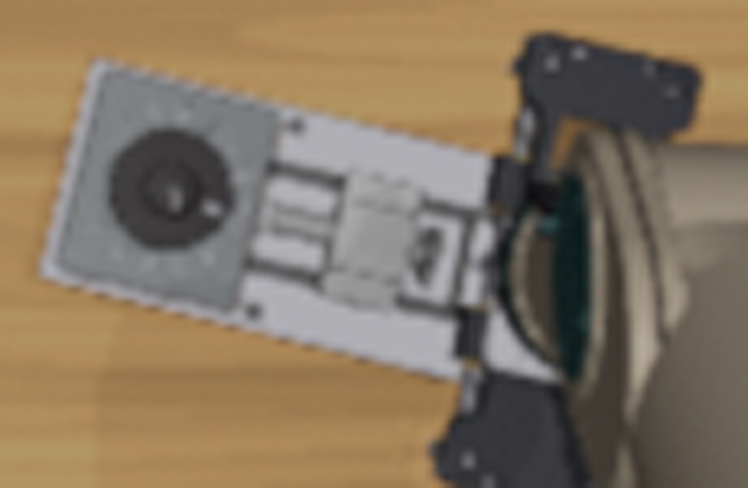

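The block hangs over the bed between the stop and the pad. It is about 10 mm too close to the pad, so I'll correct that first and then lower it.

Emit:
play_rows:
  increments:
    - [0.2,[-0.8,0,0.3],[0,0,0.01]]
    - [0.2,[-0.2,0,0.5],[0,0,0.005]]
    - [0.2,[0,0,0.5],[0,0,0]]
    - [0.2,[0,0,0.4],[0,0,0]]
    - [0.2,[0,0,0.2],[0,0,0]]
    - [0.2,[0,0,0],[0,0,0]]
    - [0.2,[0,0,0],[0,0,0]]

```text
t: 9.5
ee_pos: [0.5056, -0.1811, 0.1464]
ee_rot: [179.9, -0.3, 76.4]
ft_force: [-0.2, -0.1, -1.4]
gripper_width: 0.0357
```

```bash
python3 - <<'E'
from h import *
plan(.5058,-.1791,.1265,76.5,.2,2)
E
```

```text
t 9.5 pos [ 0.5056 -0.1811  0.1464] rot [179.88  -0.29  76.45] w 0.0357 F [-0.2 -0.1 -1.4] M [ 0.013 -0.047  0.016] n 2
[0.2, [0.09, -0.02, 1.0], [0.001, -0.003, -0.0]],
[0.2, [0.1, -0.02, 1.0], [0.001, -0.003, -0.0]],
```

Emit:
play_rows:
  increments:
    - [0.2,[0.1,0,0.5],[0,-0.003,0]]
    - [0.2,[0.1,0,0.5],[0,-0.003,0]]
    - [0.2,[0,0,0.4],[0,0,0]]
    - [0.2,[0,0,0.3],[0,0,0]]
    - [0.2,[0,0,0.1],[0,0,0]]
    - [0.2,[0,0,0.1],[0,0,0]]
    - [0.2,[0,0,0],[0,0,0]]

```text
t: 10.2
ee_pos: [0.5065, -0.1784, 0.1258]
ee_rot: [179.9, 0.1, 76.5]
ft_force: [0.5, 0.2, -2.0]
gripper_width: 0.0357
```

```bash
python3 - <<'E'
from h import *
plan(.5058,-.1791,.1247,76.5,.2,2)
im=imaging.grab_frame("scene");crop("scene",im,(165,140,285,240),6,"pics/pl2_s.png")
E
```

```text
t 10.2 pos [ 0.5065 -0.1784  0.1258] rot [1.7987e+02 7.0000e-02 7.6500e+01] w 0.0357 F [ 0.5  0.2 -2. ] M [-0.01  -0.023  0.063] n 1
[0.2, [-0.08, -0.05, 0.11], [0.002, 0.001, -0.0]],
```

View pics/pl2_s.png

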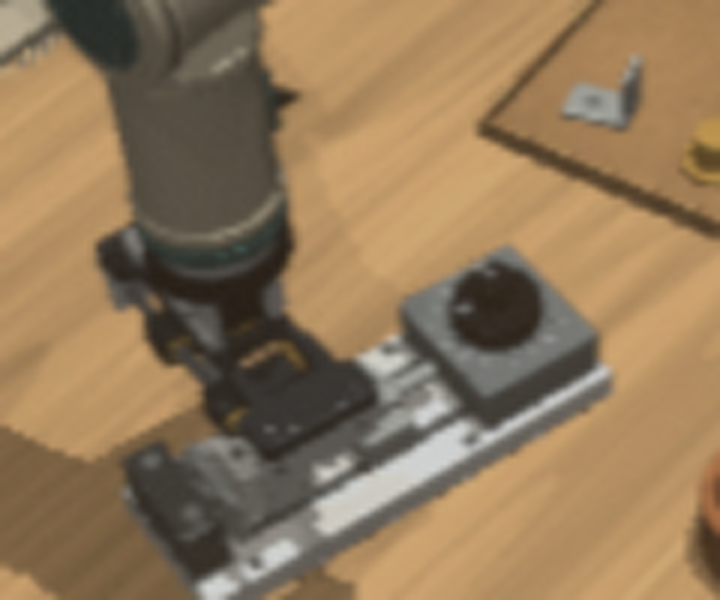

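The block stands between the stop and the pad, about 1 mm above the bed. I'll lower it gently until it touches.

Emit:
play_rows:
  increments:
    - [0.2,[0,0,0.1],[0,0,0]]
    - [0.2,[0,0,0.1],[0,0,0]]
    - [0.2,[0,0,0],[0,0,0]]

```text
t: 10.55
ee_pos: [0.5068, -0.1786, 0.1249]
ee_rot: [179.8, 0.1, 76.5]
ft_force: [0.5, 0.2, -1.7]
gripper_width: 0.0361
```

Emit:
play_rows:
  increments:
    - [0.2,[0,0,0.15],[0,0,0]]
    - [0.2,[0,0,0.1],[0,0,0]]
    - [0.2,[0,0,0],[0,0,0]]

```text
t: 10.85
ee_pos: [0.507, -0.1786, 0.125]
ee_rot: [179.7, 0.1, 76.5]
ft_force: [1.0, -0.7, -2.1]
gripper_width: 0.036
```

Emit:
play_rows:
  increments:
    - [0.2,[0,0,0.3],[0,0,0]]
    - [0.2,[0,0,0.2],[0,0,0]]

```text
t: 11.05
ee_pos: [0.5072, -0.1786, 0.1244]
ee_rot: [179.7, 0.3, 76.5]
ft_force: [-4.8, 2.5, 19.5]
gripper_width: 0.0357
```

The bed is reached (19 N upward). I'll release.

Emit:
play_rows:
  increments:
    - [0.2,[0,0,-0.05],[0,0,0]]
    - [0.2,[0,0,0],[0,0,0]]
    - [0.5,[0,0,0],[0,0,0]]
    - [0.8,[0,0,0],[0,0,0]]
    - [0.8,[0,0,0],[0,0,0]]
    - [0.8,[0,0,0],[0,0,0]]
  newtons: 20

```text
t: 11.65
ee_pos: [0.5077, -0.1788, 0.1246]
ee_rot: [179.6, 0.2, 76.5]
ft_force: [-0.3, -0.8, -0.4]
gripper_width: 0.0646
```

```bash
python3 - <<'E'
from h import *
plan(.507,-.1785,.1247,76.5,.8,2)
im=imaging.grab_frame("scene");crop("scene",im,(165,140,285,240),6,"pics/pl3_s.png")
E
```

```text
t 11.65 pos [ 0.5077 -0.1788  0.1246] rot [179.6    0.25  76.51] w 0.0646 F [-0.3 -0.8 -0.4] M [ 0.043 -0.046  0.011] n 1
[0.8, [0.02, -0.08, -0.02], [0.007, 0.004, 0.0]],
```

View pics/pl3_s.png

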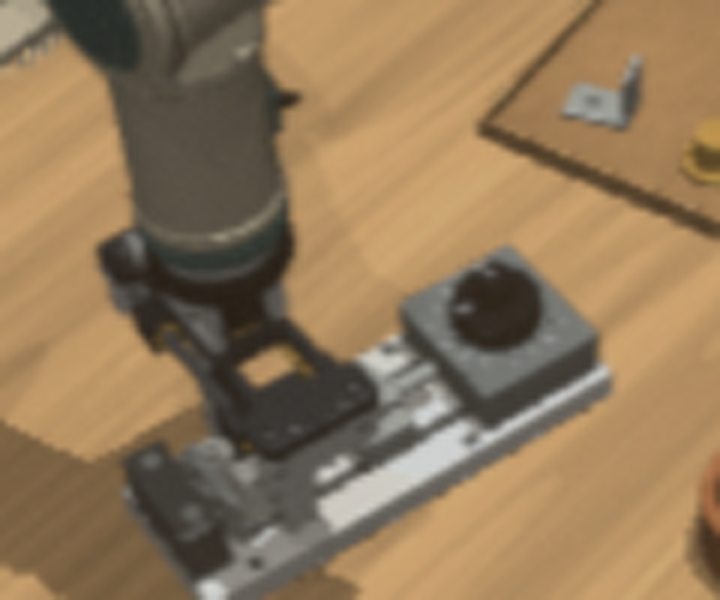

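The fingers are open and free of the block. I'll go straight up.

Emit:
play_rows:
  increments:
    - [0.8,[0,0,-1],[0,0,0]]
    - [1,[0,0,-2],[0,0,0]]
    - [1,[0,0,-3],[0,0,0]]
    - [1,[0,0,-4],[0,0,0]]
    - [1,[0,0,-3],[0,0,0]]
    - [1,[0,0,-1],[0,0,0]]

```text
t: 12.3
ee_pos: [0.5058, -0.1774, 0.2702]
ee_rot: [179.9, 0.2, 76.6]
ft_force: [0.6, -0.2, 0.4]
gripper_width: 0.0939
```

```bash
python3 - <<'E'
from h import *
plan(.5426,-.0264,.24,140,1,4)
im=imaging.grab_frame("scene");crop("scene",im,(165,140,285,240),6,"pics/pl4_s.png")
E
```

```text
t 12.3 pos [ 0.5058 -0.1774  0.2702] rot [179.85   0.22  76.56] w 0.0939 F [ 0.6 -0.2  0.4] M [-0.063 -0.027  0.01 ] n 8
[1, [1.94, 0.01, 0.37], [0.0, 0.001, -0.138]],
[1, [1.92, 0.28, 0.37], [0.0, 0.001, -0.138]],
[1, [1.87, 0.54, 0.37], [0.0, 0.001, -0.138]],
[1, [1.77, 0.79, 0.37], [0.0, 0.001, -0.138]],
[1, [1.65, 1.03, 0.38], [0.0, 0.001, -0.138]],
[1, [1.49, 1.25, 0.38], [0.0, 0.001, -0.138]],
[1, [1.3, 1.44, 0.38], [0.0, 0.001, -0.138]],
[1, [1.09, 1.61, 0.38], [0.0, 0.001, -0.138]],
```

View pics/pl4_s.png

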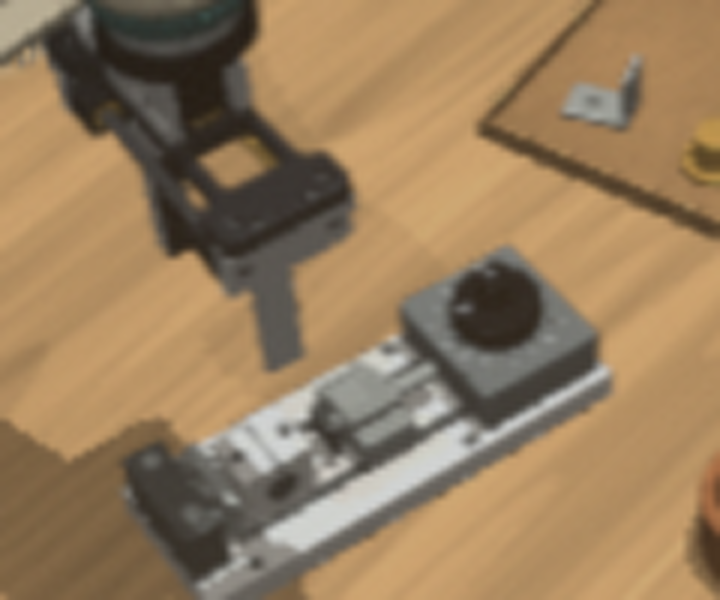

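The block stands square on the bed at (265,460), with a gap to the pad at (325,420). Next is the knob.

Emit:
play_rows:
  increments:
    - [1,[1.9,0,0],[0,0,-0.14]]
    - [1,[1.9,0.3,0],[0,0,-0.14]]
    - [1,[1.9,0.5,0],[0,0,-0.14]]
    - [1,[1.8,0.8,0],[0,0,-0.14]]
    - [1,[1.7,1.0,0],[0,0,-0.14]]
    - [1,[1.3,1.1,0],[0,0,-0.14]]
    - [1,[0.6,0.8,0],[0,0,-0.1]]
    - [1,[0,0,0],[0,0,0]]

```text
t: 13.15
ee_pos: [0.5302, -0.0527, 0.2627]
ee_rot: [-179.5, -0.2, 132.5]
ft_force: [0.3, -0.0, 0.3]
gripper_width: 0.0937
```

```bash
python3 - <<'E'
from h import *
plan(.5426,-.0264,.22,143,1,2)
im=imaging.grab_frame("top");crop("top",im,(240,190,355,265),6.5,"pics/k1_t.png")
im=imaging.grab_frame("scene");crop("scene",im,(190,110,285,210),6,"pics/k1_s.png")
E
```

```text
t 13.15 pos [ 0.5302 -0.0527  0.2627] rot [-179.49   -0.18  132.49] w 0.0937 F [ 0.3 -0.   0.3] M [ 0.008 -0.102 -0.026] n 3
[1, [0.36, 0.91, 1.42], [-0.003, -0.001, -0.061]],
[1, [0.31, 0.93, 1.42], [-0.003, -0.001, -0.061]],
[1, [0.25, 0.94, 1.42], [-0.003, -0.001, -0.061]],
```

View pics/k1_t.png

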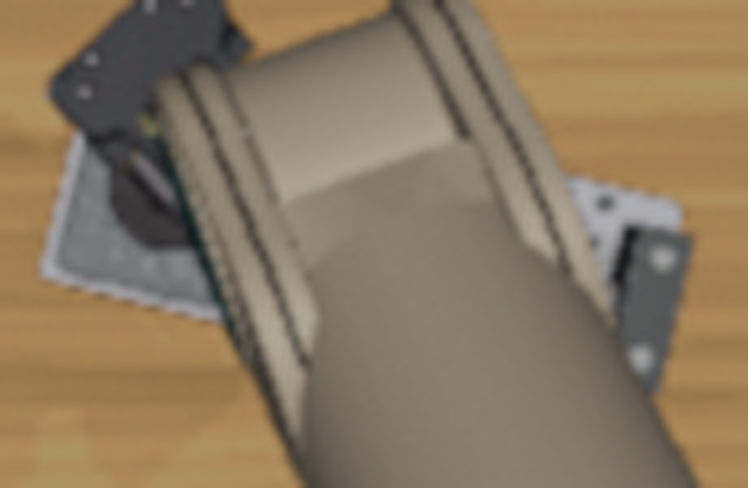

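View pics/k1_s.png

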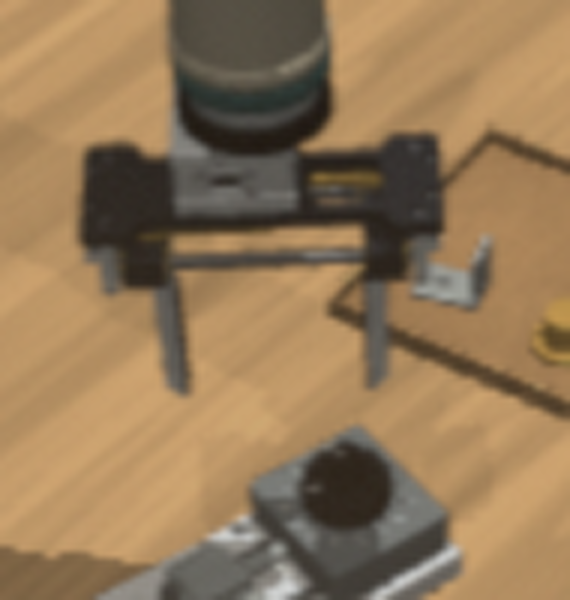

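The fingers hang above the gearbox at (180,390) and (378,385), with the ring at (345,485) still ahead. I'll move over the axis.

Emit:
play_rows:
  increments:
    - [1,[0.4,1.0,0.8],[0,0,-0.06]]
    - [1,[0.3,1.0,0.8],[0,0,-0.06]]
    - [1,[0.2,0.6,0.8],[0,0,-0.05]]
    - [1,[0,0.3,0.6],[0,0,0]]
    - [1,[0,0,0.3],[0,0,0]]
    - [1,[0,0,0],[0,0,0]]
    - [1,[0,0,0],[0,0,0]]

```text
t: 13.95
ee_pos: [0.5435, -0.0276, 0.2246]
ee_rot: [-179.3, -0.3, 142.4]
ft_force: [-0.2, -0.2, 0.4]
gripper_width: 0.0943
```

```bash
python3 - <<'E'
from h import *
plan(.5426,-.0264,.20,143,1,1.5)
E
```

```text
t 13.95 pos [ 0.5435 -0.0276  0.2246] rot [-179.27   -0.35  142.37] w 0.0943 F [-0.2 -0.2  0.4] M [ 0.01  -0.171 -0.003] n 2
[1, [0.07, 0.04, 1.23], [-0.006, -0.003, -0.005]],
[1, [0.07, 0.03, 1.23], [-0.006, -0.003, -0.005]],
```

Emit:
play_rows:
  increments:
    - [1,[0.1,0,0.8],[-0.006,-0.003,-0.005]]
    - [1,[0,0,0.8],[-0.006,-0.003,0]]
    - [1,[0,0,0.6],[0,0,0]]
    - [1,[0,0,0.2],[0,0,0]]
    - [1,[0,0,0],[0,0,0]]
    - [1,[0,0,0],[0,0,0]]

```text
t: 14.55
ee_pos: [0.5423, -0.0282, 0.1989]
ee_rot: [-180.0, 0.1, 142.6]
ft_force: [0.4, 0.4, 0.3]
gripper_width: 0.0939
```

```bash
python3 - <<'E'
from h import *
plan(.5426,-.0264,.157,143,1,1.5)
im=imaging.grab_frame("scene");crop("scene",im,(200,120,290,210),8,"pics/k2_s.png")
s=monitor.observe()
from scipy.spatial.transform import Rotation as Ro
Rm=Ro.from_euler("xyz",s["ee_rot"],degrees=True).as_matrix()
t=[s["ee_pos"]+Rm@[0,v,.0972] for v in(-.047,0,.047)]
print(np.round(t,4));print(((proj("scene",t)-[200,120]+.5)*8-.5).round(0).tolist())
print(((proj("scene",[[.5426,-.0264,.072],[.5426,-.0264,.091]])-[200,120]+.5)*8-.5).round(0).tolist())
E
```

```text
t 14.55 pos [ 0.5423 -0.0282  0.1989] rot [-1.7999e+02  8.0000e-02  1.4258e+02] w 0.0939 F [0.4 0.4 0.3] M [ 0.019 -0.175  0.022] n 3
[1, [0.03, 0.05, 1.4], [-0.0, 0.0, -0.002]],
[1, [0.03, 0.05, 1.4], [-0.0, 0.0, -0.002]],
[1, [0.03, 0.05, 1.4], [-0.0, 0.0, -0.002]],
[[ 0.5139 -0.0656  0.1018]
 [ 0.5424 -0.0283  0.1018]
 [ 0.571   0.0091  0.1017]]
[[257.0, 535.0], [369.0, 515.0], [479.0, 496.0]]
[[375.0, 561.0], [373.0, 530.0]]
```

View pics/k2_s.png

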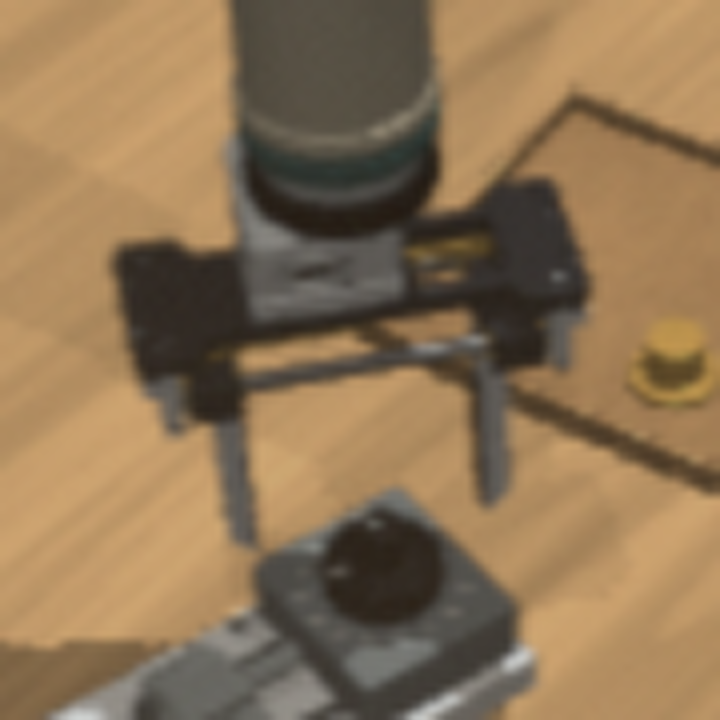

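```bash
python3 - <<'E'
from h import *
from scipy.optimize import least_squares
def darkblob(n,box,name,thr):
    im=cv2.imread(name);g=im.max(2);l,t,r,b=box
    up=cv2.resize(g[t:b,l:r],None,fx=8,fy=8,interpolation=cv2.INTER_CUBIC)
    m=(up<thr).astype(np.uint8)
    k,lab,st,ce=cv2.connectedComponentsWithStats(m)
    i=1+np.argmax(st[1:,4]);c=max(cv2.findContours((lab==i).astype(np.uint8),cv2.RETR_EXTERNAL,cv2.CHAIN_APPROX_NONE)[0],key=cv2.contourArea)
    h=cv2.convexHull(c); h=c if 0 else h
    return (np.array(cv2.minEnclosingCircle(h)[0])+.5)/8-.5+[l,t],(c[:,0]+.5)/8-.5+[l,t]
for thr in(70,80,90):
  cc={}
  for n,box in(("top",(252,205,284,236)),("scene",(234,178,262,206))):
    c,pts=darkblob(n,box,f"pics/raw_{n}0.png",thr);cc[n]=pts
    print(n,thr,c.round(2),pts.min(0).round(1),pts.max(0).round(1))
  # fit silhouette: ring cylinder r=26 z56..72 + knob r=11 z73..91; compare extreme bbox
  a=np.linspace(0,2*np.pi,180)
  def ext(n,x,y):
    P=np.vstack([np.c_[x+r*np.cos(a),y+r*np.sin(a),0*a+z] for r,z in((.026,.056),(.026,.072),(.011,.091))])
    q=proj(n,P); return np.r_[q.min(0),q.max(0)]
  for n in("top","scene"):
    o=np.r_[cc[n].min(0),cc[n].max(0)]
    r=least_squares(lambda p:ext(n,p[0],p[1])-o,[.5426,-.0264],diff_step=1e-3);print(n,r.x.round(4),r.fun.round(2))
E
```

```text
top 70 [265.9  218.92] [256.7 209.8] [275.1 227.6]
scene 70 [247.2  191.02] [239.9 183.6] [254.6 197.8]
top [ 0.5429 -0.0258] [-0.28 -0.55  0.28  0.55]
scene [ 0.5435 -0.0238] [-0.43 -0.42  0.43  0.4 ]
top 80 [265.91 218.89] [256.4 209.4] [275.3 227.8]
scene 80 [247.21 191.1 ] [239.6 183.2] [254.9 198.1]
top [ 0.5431 -0.0258] [-0.03 -0.23  0.03  0.23]
scene [ 0.5433 -0.0237] [-0.05 -0.1   0.05  0.1 ]
top 90 [265.93 218.84] [256.2 209.3] [275.6 227.9]
scene 90 [247.12 190.98] [239.2 182.9] [255.2 198.3]
top [ 0.5431 -0.0258] [ 0.22 -0.11 -0.22  0.11]
scene [ 0.5432 -0.0238] [ 0.26  0.16 -0.26 -0.15]
```

The combined estimate of the ring axis is (0.5432, -0.0248). I'll descend around it.

Emit:
play_rows:
  increments:
    - [1,[0.1,0.3,0.6],[0,0,0]]
    - [1,[0.1,0.1,0.8],[0,0,0]]
    - [1,[0,0,0.7],[0,0,0]]
    - [1,[0,0,0.5],[0,0,0]]
    - [1,[0,0,0.2],[0,0,0]]
    - [1,[0,0,0],[0,0,0]]
    - [1,[0,0,0],[0,0,0]]

```text
t: 15.3
ee_pos: [0.5435, -0.0231, 0.1684]
ee_rot: [180.0, 0.1, 142.6]
ft_force: [0.0, -0.2, -0.5]
gripper_width: 0.0938
```

```bash
python3 - <<'E'
from h import *
plan(.5432,-.0248,.158,143,1,1.5)
E
```

```text
t 15.3 pos [ 0.5435 -0.0231  0.1684] rot [1.7999e+02 8.0000e-02 1.4261e+02] w 0.0938 F [ 0.  -0.2 -0.5] M [ 0.019 -0.208  0.027] n 1
[1, [-0.08, -0.16, 1.04], [0.0, 0.001, -0.007]],
```

Emit:
play_rows:
  increments:
    - [1,[-0.1,-0.2,0.3],[0,0,0]]
    - [1,[0,0,0.4],[0,0,0]]
    - [1,[0,0,0.3],[0,0,0]]
    - [1,[0,0,0.15],[0,0,0]]
    - [1,[0,0,0],[0,0,0]]

```text
t: 15.8
ee_pos: [0.5433, -0.0258, 0.1563]
ee_rot: [180.0, 0.1, 142.6]
ft_force: [1.0, -0.7, -0.3]
gripper_width: 0.0937
```

```bash
python3 - <<'E'
from h import *
plan(.5432,-.0248,.158,143,1,1.5)
im=imaging.grab_frame("scene");crop("scene",im,(200,120,290,210),8,"pics/k3_s.png")
E
```

```text
t 15.8 pos [ 0.5433 -0.0258  0.1563] rot [1.7997e+02 1.3000e-01 1.4257e+02] w 0.0937 F [ 1.  -0.7 -0.3] M [ 0.036 -0.079  0.032] n 1
[1, [0.07, 0.08, -0.17], [0.001, 0.002, -0.008]],
```

View pics/k3_s.png

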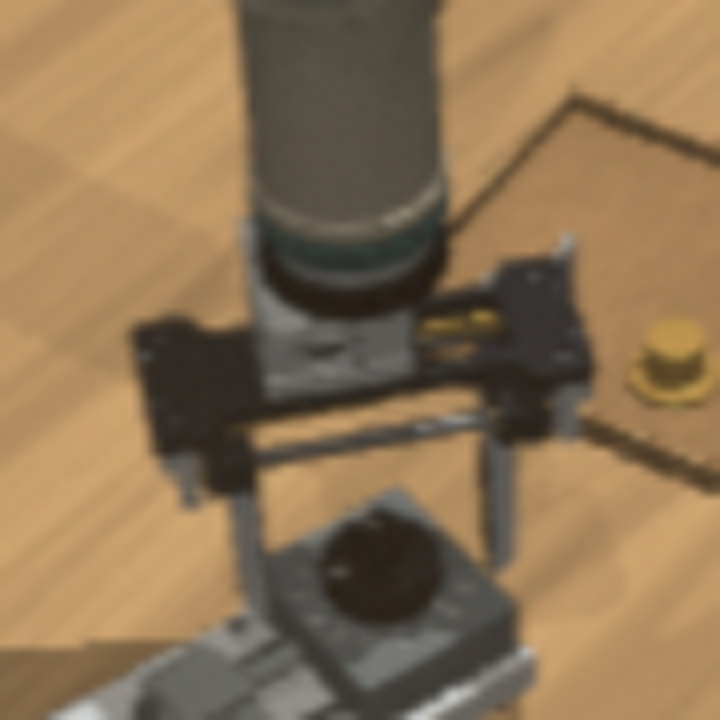

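The fingers straddle the ring, with tips at (255,610) and (500,565) and the ring at (383,568). I'll close gently.

Emit:
play_rows:
  increments:
    - [0.5,[0.07,0.08,-0.1],[0,0,0]]
    - [0.5,[0,0,0],[0,0,0]]
    - [0.5,[0,0,0],[0,0,0]]
    - [0.5,[0,0,0],[0,0,0]]
    - [0.45,[0,0,0],[0,0,0]]
    - [0.45,[0,0,0],[0,0,0]]
    - [0.45,[0,0,0],[0,0,0]]
  newtons: 8

```text
t: 16.55
ee_pos: [0.5439, -0.024, 0.158]
ee_rot: [179.9, 0.2, 142.6]
ft_force: [-0.3, -0.0, -0.4]
gripper_width: 0.0515
```

```bash
python3 - <<'E'
from h import *
plan(.5432,-.0248,.158,143,1,1.5)
E
```

```text
t 16.55 pos [ 0.5439 -0.024   0.158 ] rot [179.86   0.19 142.61] w 0.0515 F [-0.3 -0.  -0.4] M [-0.098 -0.037  0.014] n 1
[1, [0.01, -0.11, -0.0], [0.002, 0.003, -0.007]],
```

Emit:
play_rows:
  increments:
    - [0.4,[0,0,0],[0,0,0]]
    - [0.4,[0,0,0],[0,0,0]]
    - [0.4,[0,0,0],[0,0,0]]
  newtons: 50

```text
t: 16.85
ee_pos: [0.5439, -0.0239, 0.158]
ee_rot: [179.9, 0.2, 142.6]
ft_force: [-0.1, -0.2, -0.7]
gripper_width: 0.0507
```

```bash
python3 - <<'E'
from h import *
plan(.5432,-.0248,.158,143,1,1.5)
im=imaging.grab_frame("scene");crop("scene",im,(180,150,280,240),8,"pics/k4_s.png")
E
```

```text
t 16.85 pos [ 0.5439 -0.0239  0.158 ] rot [179.86   0.19 142.62] w 0.0507 F [-0.1 -0.2 -0.7] M [ 0.071 -0.113  0.015] n 1
[1, [0.0, -0.11, -0.0], [0.002, 0.003, -0.007]],
```

View pics/k4_s.png

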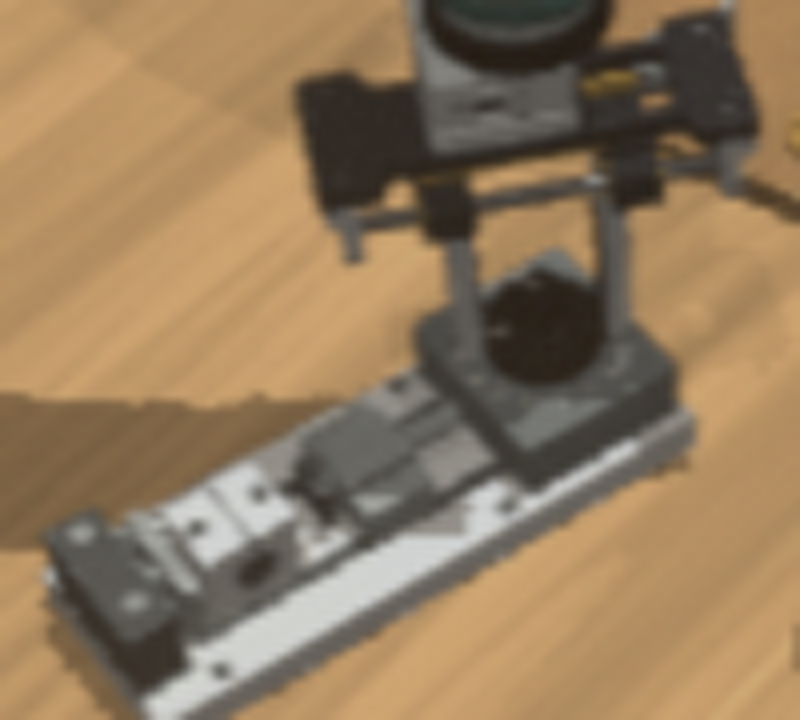

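The ring at (543,330) is held on both sides with no side force. The block at (235,530) is square, with a gap to the pad at (320,480). I'll make a first small clockwise turn (+z of the tool).

Emit:
play_rows:
  increments:
    - [0.4,[0,0,0],[0,0,0.05]]
    - [0.4,[0,0,0],[0,0,0.06]]
    - [0.4,[0,0,0],[0,0,0.06]]
    - [0.4,[0,0,0],[0,0,0.06]]

```text
t: 17.3
ee_pos: [0.5438, -0.024, 0.158]
ee_rot: [179.9, 0.2, 129.4]
ft_force: [0.5, 0.9, -0.1]
gripper_width: 0.0507
```

```bash
python3 - <<'E'
from h import *
plan(.5439,-.0239,.158,142.6,.4,1.5)
im=imaging.grab_frame("scene");crop("scene",im,(180,150,280,240),8,"pics/k5_s.png")
E
```

```text
t 17.3 pos [ 0.5438 -0.024   0.158 ] rot [179.86   0.2  129.36] w 0.0507 F [ 0.5  0.9 -0.1] M [-0.091 -0.027  0.446] n 2
[0.4, [-0.0, 0.01, -0.0], [0.001, 0.002, -0.116]],
[0.4, [-0.0, 0.01, -0.0], [0.001, 0.002, -0.116]],
```

View pics/k5_s.png

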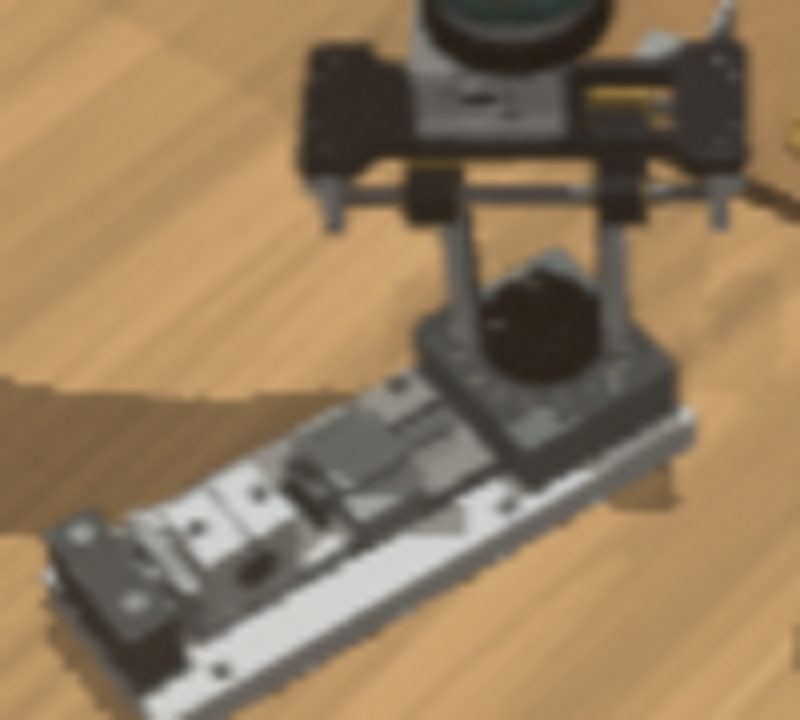

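The carriage moved with the ring (0.23 rad), the moment about z is 0.45 Nm, and the grip holds. I'll continue.

Emit:
play_rows:
  increments:
    - [0.4,[0,0,0],[0,0,0.07]]
    - [0.4,[0,0,0],[0,0,0.07]]
    - [0.4,[0,0,0],[0,0,0.07]]
    - [0.4,[0,0,0],[0,0,0.07]]
    - [0.4,[0,0,0],[0,0,0.07]]
    - [0.4,[0,0,0],[0,0,0.07]]
    - [0.4,[0,0,0],[0,0,0.07]]

```text
t: 18.05
ee_pos: [0.5435, -0.0239, 0.158]
ee_rot: [179.8, 0.2, 101.1]
ft_force: [0.5, 0.2, 0.1]
gripper_width: 0.0507
```

```bash
python3 - <<'E'
from h import *
plan(.5439,-.0239,.158,142.6,.4,1.5)
im=imaging.grab_frame("scene");crop("scene",im,(180,150,280,240),8,"pics/k6_s.png")
E
```

```text
t 18.05 pos [ 0.5435 -0.0239  0.158 ] rot [179.83   0.22 101.12] w 0.0507 F [0.5 0.2 0.1] M [-0.096 -0.033  0.423] n 6
[0.4, [-0.0, 0.01, -0.0], [0.0, 0.001, -0.121]],
[0.4, [-0.0, 0.01, -0.0], [0.0, 0.001, -0.121]],
[0.4, [-0.0, 0.01, -0.0], [0.0, 0.001, -0.121]],
[0.4, [-0.0, 0.01, -0.0], [0.0, 0.001, -0.121]],
[0.4, [-0.0, 0.01, -0.0], [0.0, 0.001, -0.121]],
[0.4, [-0.0, 0.01, -0.0], [0.0, 0.001, -0.121]],
```

View pics/k6_s.png

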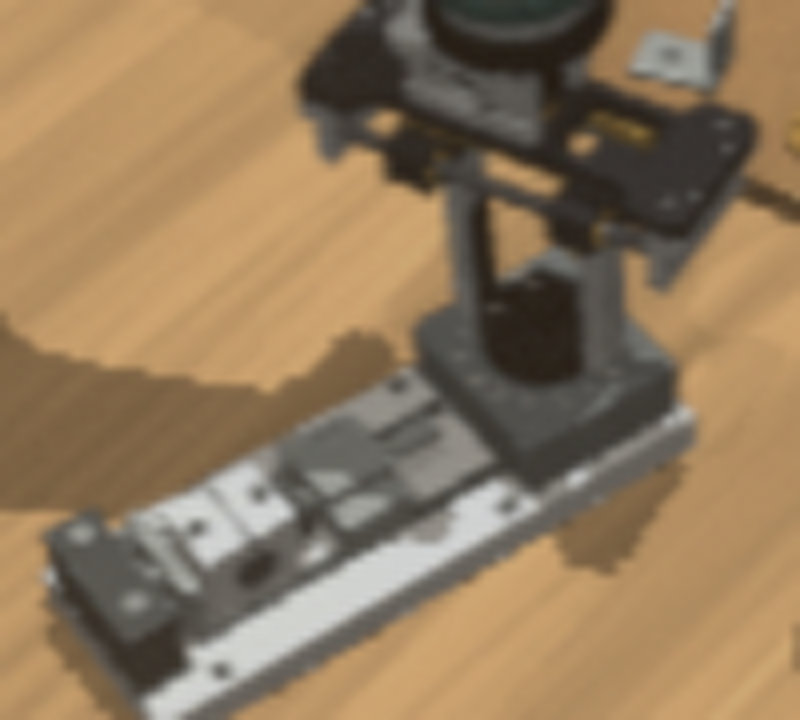

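The turn so far is 0.72 rad. The pad, near (300,510), is almost at the block, and the block has not moved. I'll use smaller turns from here.

Emit:
play_rows:
  increments:
    - [0.4,[0,0,0],[0,0,0.05]]
    - [0.4,[0,0,0],[0,0,0.05]]
    - [0.4,[0,0,0],[0,0,0.05]]
    - [0.4,[0,0,0],[0,0,0.05]]

```text
t: 18.5
ee_pos: [0.5434, -0.0238, 0.158]
ee_rot: [179.8, 0.2, 89.9]
ft_force: [0.2, 0.3, -0.5]
gripper_width: 0.0508
```

```bash
python3 - <<'E'
from h import *
s=monitor.observe();print(s["ee_rot"],s["wrist_torque"],s["ft_force"],s["gripper_width"])
im=imaging.grab_frame("scene");crop("scene",im,(180,150,280,240),8,"pics/k7_s.png")
print(monitor.observe()["wrist_torque"])
E
```

```text
[179.80539149   0.24125999  89.87785763] [-0.01257486 -0.02738306  0.42681839] [ 0.20748677  0.33095726 -0.54047979] 0.050795628444275515
[-0.03890741 -0.03528795  0.1927747 ]
```

View pics/k7_s.png

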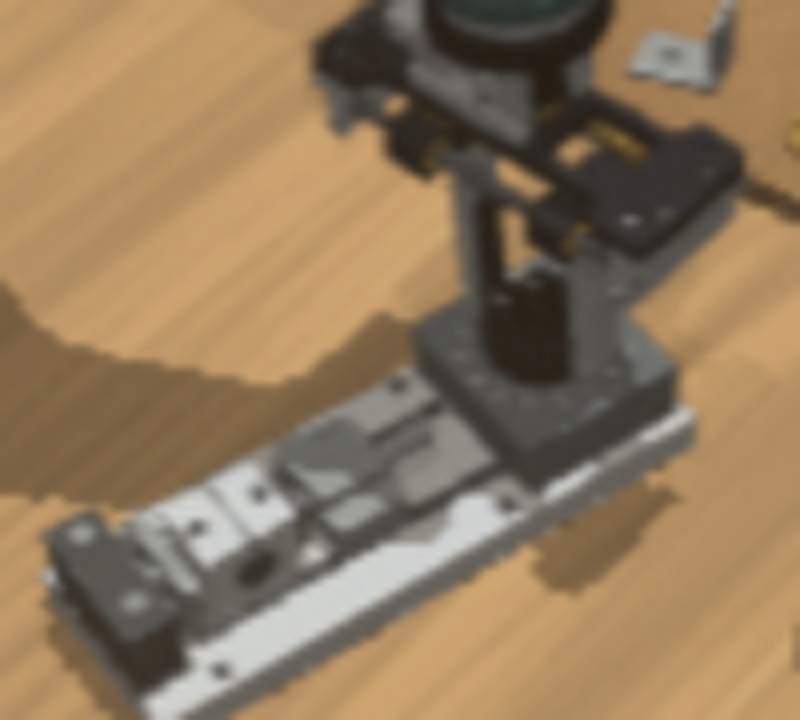

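Emit:
play_rows:
  increments:
    - [0.4,[0,0,0],[0,0,0.05]]
    - [0.4,[0,0,0],[0,0,0.05]]
    - [0.4,[0,0,0],[0,0,0.05]]

```text
t: 18.85
ee_pos: [0.5433, -0.0238, 0.158]
ee_rot: [179.8, 0.2, 81.5]
ft_force: [0.4, -1.1, -0.6]
gripper_width: 0.0507
```

```bash
python3 - <<'E'
from h import *
s=monitor.observe();print(s["ee_rot"],s["wrist_torque"],s["ft_force"],s["gripper_width"])
im=imaging.grab_frame("scene");crop("scene",im,(180,150,280,240),8,"pics/k8_s.png")
print(monitor.observe()["wrist_torque"])
E
```

```text
[179.78980204   0.24136758  81.51349118] [-0.01546712 -0.05143407  0.43196129] [ 0.36355607 -1.09620743 -0.61682701] 0.05073865351718011
[-0.06532863 -0.02236986  0.28684052]
```

View pics/k8_s.png

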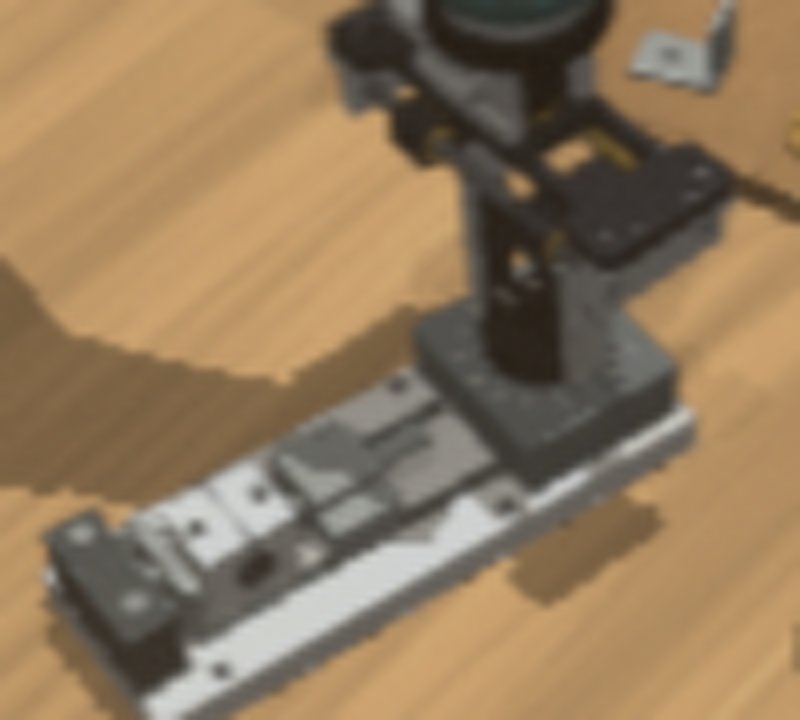

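Emit:
play_rows:
  increments:
    - [0.4,[0,0,0],[0,0,0.05]]
    - [0.4,[0,0,0],[0,0,0.05]]

```text
t: 19.1
ee_pos: [0.5433, -0.0238, 0.158]
ee_rot: [179.8, 0.2, 75.9]
ft_force: [0.6, -0.2, 0.6]
gripper_width: 0.051
```

```bash
cat > q.py <<'E'
from h import *
import sys
s=monitor.observe();print(s["t"],s["ee_pos"],s["ee_rot"],s["wrist_torque"],s["ft_force"],s["gripper_width"])
im=imaging.grab_frame("scene");crop("scene",im,(180,170,260,240),10,f"pics/{sys.argv[1]}.png")
print(monitor.observe()["wrist_torque"],monitor.observe()["ee_rot"])
E
python3 q.py k9
```

```text
19.1 [ 0.54325267 -0.02378423  0.15797099] [179.7771992    0.23395495  75.93682613] [-0.05660676  0.02557947  0.41101336] [ 0.57560897 -0.22975952  0.63147219] 0.05102010365042064
[-0.0273176   0.0244427   0.24791516] [179.77553015   0.23701888  75.82291597]
```

View pics/k9.png

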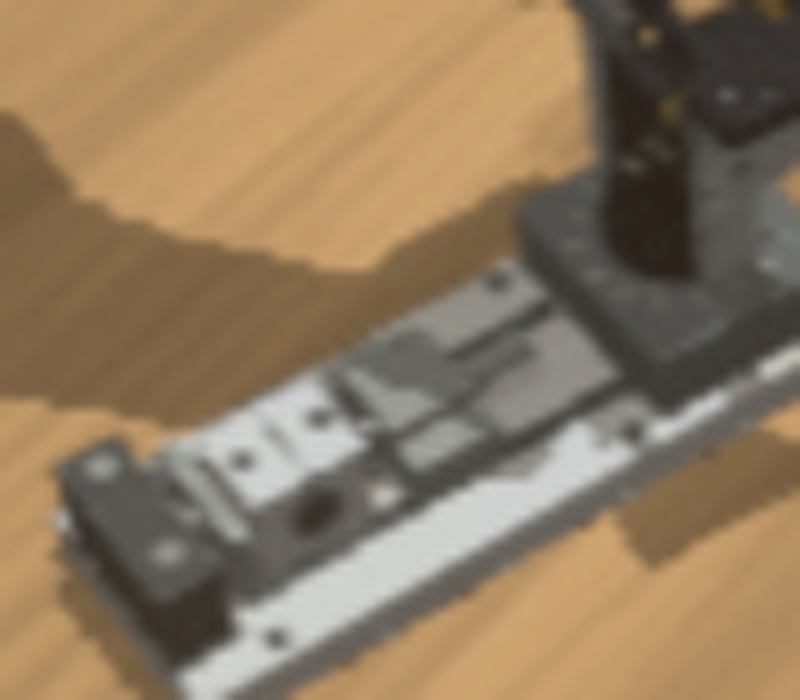

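The turn is 1.16 rad and the moment is still at the drag level, so there is no nip yet.

Emit:
play_rows:
  increments:
    - [0.4,[0,0,0],[0,0,0.05]]
    - [0.4,[0,0,0],[0,0,0.04]]

```text
t: 19.35
ee_pos: [0.5432, -0.0238, 0.158]
ee_rot: [179.8, 0.2, 70.9]
ft_force: [0.6, 0.1, 0.4]
gripper_width: 0.0505
```

```bash
python3 q.py k10
```

```text
19.35 [ 0.54320277 -0.02376832  0.15797183] [179.76784983   0.22355824  70.89722768] [-0.05283226  0.02573171  0.38297482] [0.60878028 0.08865734 0.35086364] 0.050451457305467386
[ 0.00465863 -0.02836527  0.25555091] [179.7648304    0.22333298  70.78813528]
```

Emit:
play_rows:
  increments:
    - [0.4,[0,0,0],[0,0,0.05]]

```text
t: 19.5
ee_pos: [0.5432, -0.0238, 0.158]
ee_rot: [179.8, 0.2, 68.0]
ft_force: [-0.2, -0.4, 0.7]
gripper_width: 0.0505
```

```bash
python3 q.py k11
```

```text
19.5 [ 0.54321818 -0.02376648  0.15799828] [179.7566761    0.21175391  67.99543657] [-0.00767336  0.0122686   0.35412227] [-0.15191814 -0.42168423  0.74796504] 0.050486908362115474
[-0.00421348  0.05557582  0.31428575] [179.75800614   0.21516803  67.83448103]
```

View pics/k11.png

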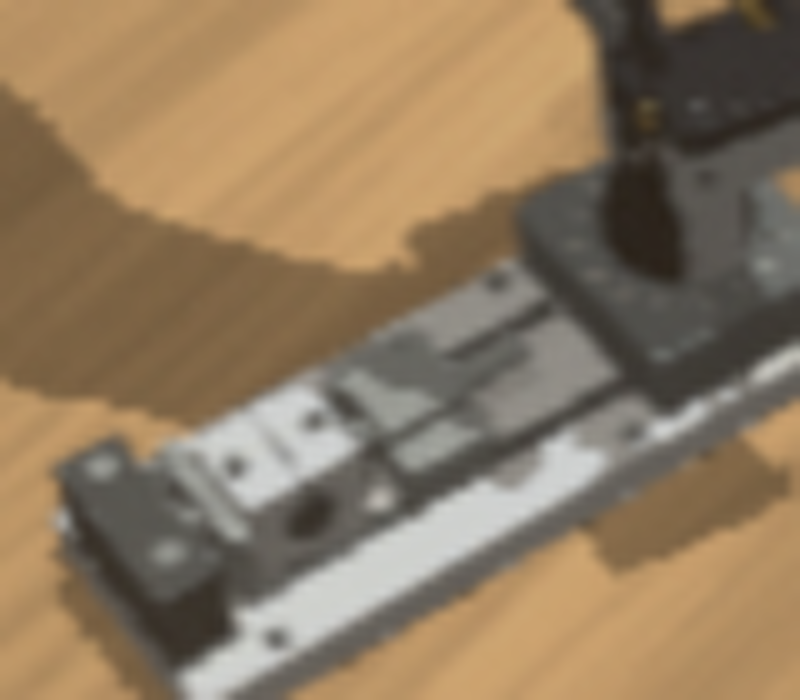

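The block is now being pushed towards the stop: its bore went from (318,510) to (311,515). I'll take small steps and watch the moment.

Emit:
play_rows:
  increments:
    - [0.4,[0,0,0],[0,0,0.04]]
    - [0.4,[0,0,0],[0,0,0.03]]

```text
t: 19.75
ee_pos: [0.5432, -0.0237, 0.158]
ee_rot: [179.7, 0.2, 63.8]
ft_force: [0.6, 0.0, 0.8]
gripper_width: 0.0509
```

```bash
python3 q.py k12
```

```text
19.75 [ 0.54317562 -0.02370294  0.15800091] [179.74970321   0.19482289  63.78865427] [2.27852396e-04 8.47395299e-03 4.65546225e-01] [0.59197522 0.01538493 0.77800073] 0.050905369798321
[-0.00132845  0.0883378   0.24247498] [179.75174194   0.19876697  63.72069429]
```

Emit:
play_rows:
  increments:
    - [0.4,[0,0,0],[0,0,0.04]]
    - [0.4,[0,0,0],[0,0,0.03]]

```text
t: 20.0
ee_pos: [0.5431, -0.0237, 0.158]
ee_rot: [179.7, 0.2, 59.5]
ft_force: [0.1, -0.8, 0.2]
gripper_width: 0.0508
```

```bash
python3 q.py k13
```

```text
20.0 [ 0.54309092 -0.0237075   0.15797407] [179.74428126   0.18385248  59.51811665] [-0.0150678   0.05437956  0.60424427] [ 0.06723421 -0.82634002  0.17000871] 0.05078506525658297
[0.01701404 0.08248795 0.40449576] [179.73828008   0.18390641  59.46272651]
```

View pics/k13.png

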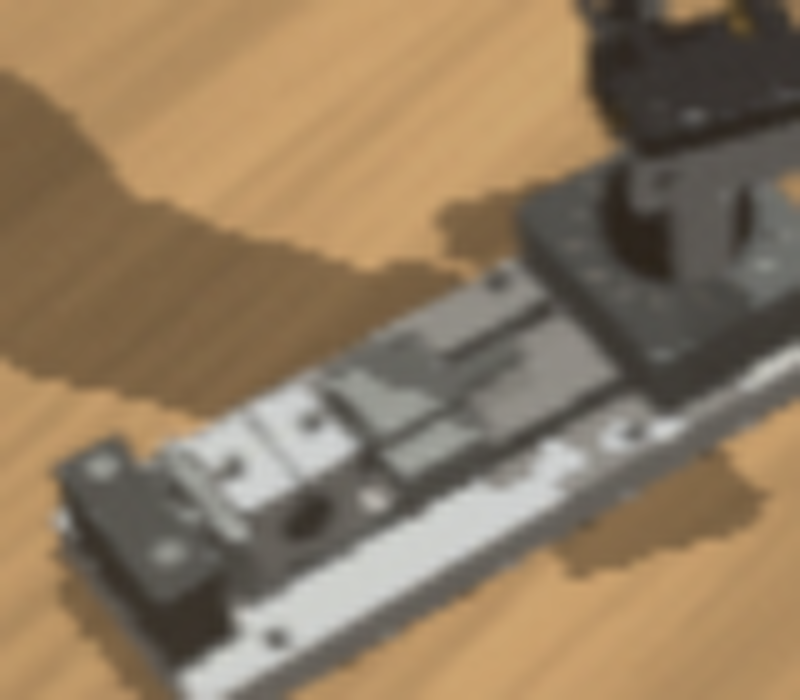

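The moment rose to 0.60 Nm, against a 0.42 drag baseline, which means roughly 10 to 12 N at the pad. I'll hold and take readings.

Emit:
play_rows:
  increments:
    - [0.4,[0,0,0],[0,0,0]]

```text
t: 20.15
ee_pos: [0.5431, -0.0237, 0.158]
ee_rot: [179.7, 0.2, 59.5]
ft_force: [-0.4, -0.7, 0.3]
gripper_width: 0.0509
```

```bash
python3 - <<'E'
from h import *
v=[]
for i in range(6):
    imaging.grab_frame("scene");s=monitor.observe();v.append(s["wrist_torque"][2]);print(s["t"],v[-1].round(3),s["ee_rot"][2].round(2))
print(np.mean(v))
E
```

```text
20.2 0.335 59.46
20.25 0.416 59.47
20.3 0.492 59.46
20.35 0.412 59.47
20.4 0.409 59.47
20.45 0.426 59.47
0.41487281106126467
```

The readings give roughly 8 to 13 N now: moving moment, static hold, and 1.83 N per degree since touch near 65 to 66°. I'll add one step of about 0.045 rad (about 5 N).

Emit:
play_rows:
  increments:
    - [0.4,[0,0,0],[0,0,0.025]]
    - [0.4,[0,0,0],[0,0,0.02]]

```text
t: 20.65
ee_pos: [0.5431, -0.0237, 0.158]
ee_rot: [179.7, 0.2, 56.8]
ft_force: [-0.3, 0.3, 0.3]
gripper_width: 0.0509
```

```bash
python3 q.py k14; python3 - <<'E'
from h import *
v=[]
for i in range(5):
    imaging.grab_frame("scene");s=monitor.observe();v.append(s["wrist_torque"][2])
print(np.round(v,3),np.mean(v),s["ee_rot"][2])
E
```

```text
20.65 [ 0.54309693 -0.02365886  0.1579845 ] [1.79738197e+02 1.65840967e-01 5.67725508e+01] [-0.02385467  0.0903745   0.62956987] [-0.30338092  0.26384902  0.27638423] 0.05085038710194339
[-1.80116374e-03 -2.93866581e-04  5.71990837e-01] [1.79738396e+02 1.72582198e-01 5.67312834e+01]
[0.464 0.45  0.47  0.437 0.453] 0.45476026076742493 56.83900548987549
```

Static readings (0.45 Nm, about 22 N if only 0.1 of the drag remains) and moving readings (0.63, about 14 N) disagree. I'll resolve it by turning the ring back slightly and comparing opening and closing moments, since drag cancels in the difference.

Emit:
play_rows:
  increments:
    - [0.4,[0,0,0],[0,0,-0.03]]
    - [0.4,[0,0,0],[0,0,-0.03]]

```text
t: 21.15
ee_pos: [0.5431, -0.0238, 0.158]
ee_rot: [179.8, 0.2, 60.2]
ft_force: [0.0, -0.1, -0.2]
gripper_width: 0.051
```

```bash
cat > st.py <<'E'
from h import *
v=[]
s=monitor.observe();print("moving",s["wrist_torque"][2].round(3),s["ee_rot"][2].round(2))
for i in range(6):
    imaging.grab_frame("scene");s=monitor.observe();v.append(s["wrist_torque"][2])
print(np.round(v,3),np.mean(v).round(3),s["ee_rot"][2].round(2),s["t"])
E
python3 st.py
```

```text
moving -0.321 60.24
[-0.108 -0.09  -0.102 -0.012 -0.003 -0.06 ] -0.062 60.21 21.45
```

Emit:
play_rows:
  increments:
    - [0.4,[0,0,0],[0,0,-0.03]]
    - [0.4,[0,0,0],[0,0,-0.03]]

```text
t: 21.65
ee_pos: [0.5432, -0.0237, 0.158]
ee_rot: [179.8, 0.2, 63.8]
ft_force: [-0.5, -0.4, 0.3]
gripper_width: 0.0511
```

```bash
python3 st.py
```

```text
moving -0.408 63.77
[-0.175 -0.106 -0.128 -0.111 -0.051 -0.089] -0.11 63.7 21.95
```

The comparison gives about 10 N at 60.2° and about 3 N at 63.8°. So about 16 N is at 56.8°, the same place as before. I'll go back there.

Emit:
play_rows:
  increments:
    - [0.4,[0,0,0],[0,0,0.03]]
    - [0.4,[0,0,0],[0,0,0.03]]
    - [0.4,[0,0,0],[0,0,0.03]]
    - [0.4,[0,0,0],[0,0,0.025]]

```text
t: 22.35
ee_pos: [0.5431, -0.0236, 0.158]
ee_rot: [179.7, 0.2, 57.0]
ft_force: [-0.1, 0.3, 0.6]
gripper_width: 0.0508
```

```bash
python3 st.py
```

```text
moving 0.674 56.98
[0.543 0.348 0.38  0.374 0.342 0.384] 0.395 57.05 22.65
```

The moving moment is 0.67 (about 17 N) and static about 0.37 (14 to 18 N), so both now agree with about 16 N. I'll let go.

Emit:
play_rows:
  increments:
    - [0.5,[0,0,0],[0,0,0]]
    - [0.6,[0,0,0],[0,0,0]]
    - [0.75,[0,0,0],[0,0,0]]
    - [0.9,[0,0,0],[0,0,0]]
    - [0.9,[0,0,0],[0,0,0]]
    - [0.95,[0,0,0],[0,0,0]]
  newtons: 10

```text
t: 23.25
ee_pos: [0.5429, -0.0239, 0.1579]
ee_rot: [179.8, 0.2, 56.8]
ft_force: [-0.2, -0.5, -0.2]
gripper_width: 0.0849
```

```bash
python3 q.py r1
```

```text
23.25 [ 0.54291723 -0.02387402  0.15789505] [1.79759195e+02 1.59835454e-01 5.67749338e+01] [-0.08878702 -0.04453614 -0.00446718] [-0.2367378  -0.45058225 -0.2391482 ] 0.08494046681605784
[-0.02332549 -0.00138122 -0.0328576 ] [1.79754490e+02 1.57706599e-01 5.67804886e+01]
```

View pics/r1.png

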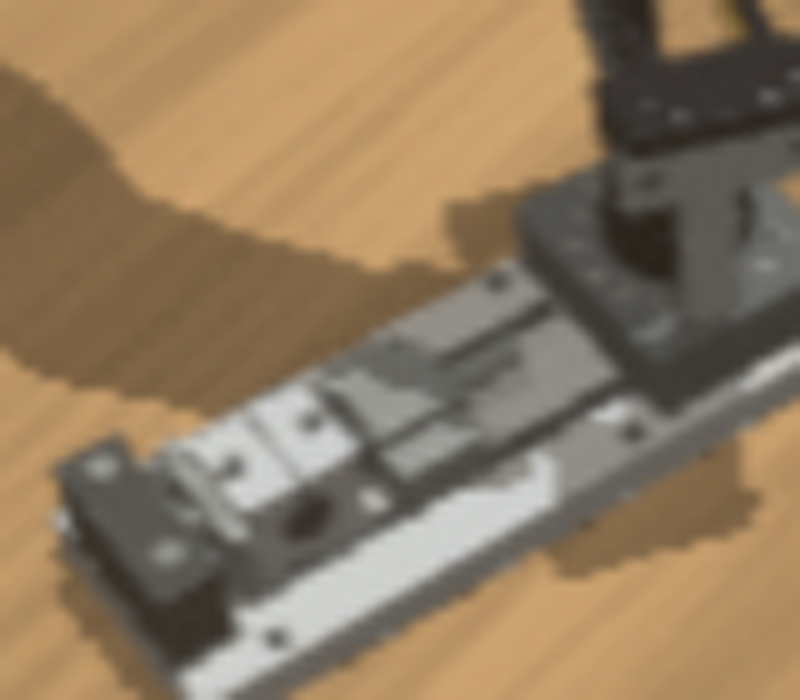

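The fingers are open (85 mm) and off the ring. The pad still sits against the block at (355,410). I'll go straight up.

Emit:
play_rows:
  increments:
    - [1,[0,0,-1],[0,0,0]]
    - [1,[0,0,-2],[0,0,0]]
    - [1,[0,0,-3],[0,0,0]]
    - [1,[0,0,-4],[0,0,0]]
    - [1,[0,0,-4],[0,0,0]]
    - [1,[0,0,-2],[0,0,0]]
    - [1,[0,0,0],[0,0,0]]

```text
t: 24.0
ee_pos: [0.5421, -0.0229, 0.3273]
ee_rot: [179.8, 0.2, 56.8]
ft_force: [1.1, -0.6, -0.3]
gripper_width: 0.0939
```

```bash
python3 - <<'E'
from h import *
print(monitor.observe()["ee_pos"])
im=imaging.grab_frame("scene");crop("scene",im,(180,170,275,245),8,"pics/f_s.png")
E
```

```text
[ 0.54208763 -0.02286983  0.3272595 ]
```

View pics/f_s.png

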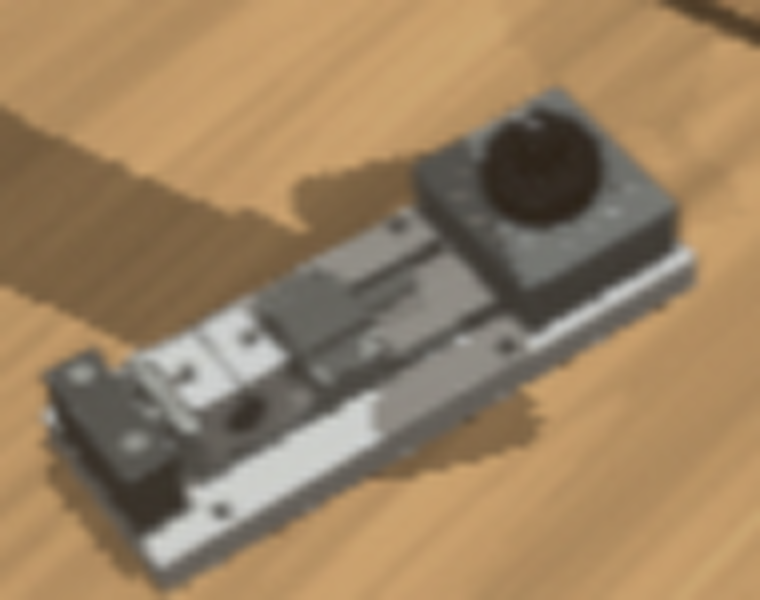

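The block sits square between the stop and the pad. The inner knob's white mark at (540,120) is where it was at the start, allowing for the crop shift. The arm is clear, so I'll hand in.

Emit:
play_rows:
  increments:
    - [1,[0,0,0],[0,0,0]]
    - [1,[0,0,0],[0,0,0]]
    - [1,[0,0,0],[0,0,0]]

```text
t: 24.35
ee_pos: [0.5397, -0.0229, 0.3231]
ee_rot: [-179.9, 0.4, 56.8]
ft_force: [-0.1, 0.3, 0.0]
gripper_width: 0.094
```

```bash
python3 -c "
from rig import workorder
print(workorder.close_job())"
```

```text
the job is handed in; nothing more can be done
None
```

I set the aluminium block flat and square on the bed, with its longer side along the jaw's travel. I then closed the jaw by the outer ring in one grasp, about 1.5 rad clockwise, let go, and handed in at about 24 s.

**Last picture:** the block sits square between the stop plate and the pad. The inner knob's mark looks unmoved, the arm is clear, and the fixture shows nothing out of place. I did not re-check the tray or the other bystanders up close after lifting the block out.

**Pad force:** this is my estimate from the wrist moment; I had no direct reading.
- **Disagreement:** the first readings did not agree, about 14 N while turning against about 22 N while holding.
- **How I settled it:** I turned the ring back about 7° and compared opening with closing, which cancels the drag. That gave about 16 N at the final angle.
- **Final readings:** back at that angle I read about 17 N turning and 14–18 N holding.

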